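# Shake-test the prism housings and tag the rattling ones

### The arm

A 6-joint arm with a two-finger parallel gripper is mounted at the origin on the work surface. World frame = base frame: x ahead of the robot, y to its left, z up, the work surface at z = 0. Lengths are in mm, angles in rad, forces in N, time in s.
With the tool pointing down it reaches from about 300 to 1000 mm from the base axis. Payload 5.1 kg.
Tool frame: the origin (TCP) lies midway between the tips of the shut fingers; the grasp point (between the pads) lies 19 mm behind it; z points along the fingers, y is the direction in which the jaws open and shut (so a half turn about z gives the same grasp; the last joint's range is limited). The gripper opens to 95 mm and grips with 3 to 60 N. Pads are 20 mm wide; open, the fingers measure 119 mm over their backs; the gripper's body (75 mm by 180 mm) begins 59 mm behind the grasp point.
Start: joints at [-1.278, 0.124, 1.65, -0, 1.367, -0.083], TCP at [238.528, -604.639, 214.656] pointing down, gripper open.
Joint ranges: [-2.61, 2.61], [-1.02, 2.33], [0.03, 2.71], [-1.35, 4.49], [0.32, 2.68], [-2.91, 2.91]. Speed limits (rad/s): [2.57, 2.57, 3.14, 3.14, 3.14, 3.14].

### API

Orientations are given as a rotation vector (axis times angle).
In Python, from plant import readout, viewer, job_done gives the robot as it stands. The module is installed in compiled form; this text tells all that it offers.
- The arm moves only by the tool servo_tool, never from a script. Its argument "moves" is a list of rows, each a list of 7 numbers: the shift along the tool's x, y, z in m, then the turn, a rotation vector about the tool's x, y, z in degrees, then the finger opening in m, from 0 to 0.0951. In form: [[x, y, z, ax, ay, az, fingers], ...]. A call has 1 to 20 rows; each row shifts and turns the commanded pose from where the row before left it, along the tool's axes as they then stand; what a row does not reach is not made up. A row lasts 1/8 s, in which the tool goes at most 62.5 mm and 10.7 degrees, less where a joint would pass 70% of its speed; a pose out of reach is approached as far as the arm can. A call is refused whole if a number of a shift passes 0.0625 or a number of a turn 10.7, either way. A call with a gripper value outside its range is refused whole. The fingers move at their own pace and stop on an object; the grip force is fixed at half the most. Time passes only in rows, so rows that do not move let the fingers close. It gives the time, the measured TCP pose, the force and the opening at its end, in the units of the state.
- readout.sense(): the state, without advancing time (a new reading comes with each control period).
- viewer.read_camera(name): name is "scene" or "top" or "wrist"; returns a dict with "color" (400x640x3 uint8, blue, green, red), "z_map" (400x640 float32, mm along the optical axis (not along the pixel's ray), 0 where there is no reading), "intrinsics" (3x3 intrinsics, pixels), "R" (3x3) and "t" (3): a world point X has camera coordinates R X + t. Camera axes: x right, y down, z forward; pixel columns grow to the right and rows downward; lengths in mm; the calibration is good to about 2 mm. A picture is of the moment at which its call begins.
- job_done(): hands the job in, once; it reports no verdict.
Trained networks look in the newest picture that a camera, given by its name, has taken for a name from the list of things; names that differ only in an ending like _2 or _b are one class to them, and where a whole thing is asked for, a point or a joint stands for the part that bears it (a point fixed in the world has none). Each returns a list of dicts, best first, with "p" (0 to 1); they miss things now and then, are a little off and sometimes report something else, mostly with a low value. They report only what shows in the picture. A call takes as long as a camera call. They do not tell look-alikes from the thing itself.
- viewer.boxes_of(camera, label): "location" ([x, y, z] in mm, in world coordinates, good to about 4 mm: the middle of the surface that is visible of it).
- viewer.silhouettes(camera, label): "region" (400x640 bool, what is visible of it).
The state is a dict: "t": time; "joint_pos": joint angles; "qd": joint speeds; "joint_torque": joint torques, N m; "tool_pos": TCP position; "orientation": TCP orientation; "ft_force": force on the tool from outside, world axes, zero at the start; "wrist_torque": the same for the moment, N m; "gripper_width": opening from 0.0 (shut) to 1.0 (fully open).
Only numpy, scipy, OpenCV 4.12 (cv2) and the standard library are available. Lean on these libraries where they do the work, as an engineer would, in place of code of your own. Each camera call takes 0.05 s, during which the arm holds its last target.

### The job

Shake each closed prism housing on the bench to find out whether its prism has come loose: set the sound ones upright in the big plywood tray, and the rattling ones upright in the narrow steel tray with one white rework tag laid flat on top of each, about centred. Set the housings down on the tray floors, never drop or throw them; sound housings get no tag, and leave the other things on the bench alone.

Things in the scene. Friction and masses are not known exactly. Their poses are not given: they have to be found in the camera images.
- housing_A_mid (a point): centre, half-way up, of a closed black prism housing, all look alike: body 84 long (x) x 52 wide (y) x 48 high (z) mm, flat top, round port 8 mm long at each end; 0.35-0.85 kg, gripped across its width. If faulty (one or two are), a 160 g prism inside slides easily 50 mm to and fro along x, knocks at the ends, and stays where it slid while level; else nothing in it moves. None if absent
- housing_B_mid (a point): centre, half-way up, of a closed black prism housing, all look alike: body 84 long (x) x 52 wide (y) x 48 high (z) mm, flat top, round port 8 mm long at each end; 0.35-0.85 kg, gripped across its width. If faulty (one or two are), a 160 g prism inside slides easily 50 mm to and fro along x, knocks at the ends, and stays where it slid while level; else nothing in it moves. None if absent
- housing_C_mid (a point): centre, half-way up, of a closed black prism housing, all look alike: body 84 long (x) x 52 wide (y) x 48 high (z) mm, flat top, round port 8 mm long at each end; 0.35-0.85 kg, gripped across its width. If faulty (one or two are), a 160 g prism inside slides easily 50 mm to and fro along x, knocks at the ends, and stays where it slid while level; else nothing in it moves. None if absent
- housing_D_mid (a point): centre, half-way up, of a closed black prism housing, all look alike: body 84 long (x) x 52 wide (y) x 48 high (z) mm, flat top, round port 8 mm long at each end; 0.35-0.85 kg, gripped across its width. If faulty (one or two are), a 160 g prism inside slides easily 50 mm to and fro along x, knocks at the ends, and stays where it slid while level; else nothing in it moves. None if absent
- housing_E_mid (a point): centre, half-way up, of a closed black prism housing, all look alike: body 84 long (x) x 52 wide (y) x 48 high (z) mm, flat top, round port 8 mm long at each end; 0.35-0.85 kg, gripped across its width. If faulty (one or two are), a 160 g prism inside slides easily 50 mm to and fro along x, knocks at the ends, and stays where it slid while level; else nothing in it moves. None if absent
- tag_1_mid (a point): the centre of a flat white rigid rework tag, 70 long (x) x 44 wide (y) x 5 thick (z) mm, 25 g, with a small dark eyelet near one end, lying on the bench beyond the steel tray
- tag_2_mid (a point): the centre of a flat white rigid rework tag, 70 long (x) x 44 wide (y) x 5 thick (z) mm, 25 g, with a small dark eyelet near one end, lying on the bench beyond the steel tray
- stock_tray: the larger tray, plywood, fixed: 270 (x) x 220 (y) mm, rim 30 mm high, walls and floor 8 mm thick, room for four housings in two by two; origin at the centre of its underside on the bench, z up
- rework_tray: the smaller, narrow tray, sheet steel with a wire grip at each short end, fixed: 145 (x) x 220 (y) mm, rim 30 mm high, walls and floor 4 mm thick, room for two housings side by side along y; origin at the centre of its underside on the bench, z up
- pen_pot: a black pen pot, 70 mm wide, 90 mm high plus pens, towards the far side of the bench; not part of the job; origin at its underside
- tape_roll: a roll of tape, 90 mm across, 24 mm high, towards the far side of the bench; not part of the job; origin at its underside
- loupe: a black eye loupe, 46 mm across, 50 mm high, towards the far side of the bench; not part of the job; origin at its underside
There are look-alikes about, which are no part of the job. Leave any purple, turquoise or yellow look-alike of the part that bears tag_2_mid alone.

How it is judged:
By the outcome, as a careful person would: the job done as asked, in the order asked, and still so for the second after the job is handed in, with the robot touching nothing.
Of loose_prism_1, loose_prism_2, loose_prism_3 only 1 to 2 are there at a start; the rules pass over those that are not, and their reading is None.
Of housing_D, housing_E only 1 to 2 are there at a start; the rules pass over those that are not, and their reading is None.
At some moment in a run one of housing_A, housing_B, housing_C, housing_D, housing_E may be knocked a few centimetres aside while the robot is not near it.
It also fails if it takes over 210 s, if anything falls off the work surface, if the arm or the gripper's body presses on something with over 40 N, if the wrist force passes 120 N, or if a joint passes its speed limit or range.

## Working session

There is one attempt and no reset: what is moved stays moved. The work goes in short steps, Python scripts to look and compute and a tool call to move; the robot and the scene stay as the last step left them, time stands still between calls to the robot, and variables do not carry over. Pictures are saved under pics/ and viewed, and the job is handed in when it is done.

Besides the shell and the picture viewer there is one more tool, called after "Request:" as name(argument=value, ...), one argument or row to a line, values as JSON. servo_tool: Moves the arm, as the interface text tells. Its arguments: {"type":"object","properties":{"moves":{"type":"array","items":{"type":"array","items":{"type":"number"}}}},"required":["moves"]}

```bash
mkdir -p pics; cat > h.py <<'E'
import numpy as np, cv2
from plant import readout, viewer, job_done
def cam(n,f=None):
    d=viewer.read_camera(n)
    if f: cv2.imwrite('pics/'+f,d['color'])
    return d
def back(d,u,v,z=None):
    K=d['intrinsics'];R=d['R'];t=d['t']
    if z is None: z=d['z_map'][int(v),int(u)]
    c=np.array([(u-K[0,2])/K[0,0]*z,(v-K[1,2])/K[1,1]*z,z])
    return R.T@(c-t)
def atz(d,u,v,h):
    K=d['intrinsics'];R=d['R'];t=d['t']
    o=-R.T@t; r=R.T@np.array([(u-K[0,2])/K[0,0],(v-K[1,2])/K[1,1],1])
    return o+r*(h-o[2])/r[2]
def cloud(d):
    z=d['z_map'];v,u=np.indices(z.shape);K=d['intrinsics']
    c=np.stack([(u-K[0,2])/K[0,0]*z,(v-K[1,2])/K[1,1]*z,z],-1)
    return (c-d['t'])@d['R']
E
python3 - <<'E'
from h import *
for n in ['scene','top']:
    d=cam(n,n+'0.png'); print(n,d['R'].round(2).tolist(),(-d['R'].T@d['t']).round())
for l in ['housing_A_mid','tag_1_mid','stock_tray','rework_tray','pen_pot','tape_roll','loupe']:
    for b in viewer.boxes_of('top',l): print(l,round(b['p'],2),np.round(b['location']))
s=readout.sense();print({k:np.round(v,3).tolist() for k,v in s.items()})
E
```

```text
scene [[-0.09, 1.0, -0.01], [0.74, 0.06, -0.67], [-0.66, -0.07, -0.75]] [1339.  -16.  891.]
top [[-0.02, -1.0, 0.01], [-1.0, 0.02, -0.06], [0.06, -0.02, -1.0]] [ 528.  -66. 1588.]
housing_A_mid 0.98 [448.  81.  48.]
housing_A_mid 0.4 [ 580. -385.    7.]
tag_1_mid 0.6 [ 582. -385.    7.]
stock_tray 0.81 [455. 333.   8.]
stock_tray 0.72 [789. 111.  55.]
rework_tray 0.63 [ 461. -327.    3.]
rework_tray 0.19 [795. 107.  52.]
pen_pot 0.83 [742. 246.  46.]
tape_roll 0.67 [ 778. -200.   27.]
loupe 0.48 [789. 111.  52.]
{'t': 0.45, 'joint_pos': [-1.278, 0.124, 1.65, 0.0, 1.367, -0.083], 'qd': [0.001, -0.0, -0.003, -0.0, -0.001, 0.0], 'joint_torque': [-0.0, -41.699, -35.969, 0.077, 0.044, -0.0], 'tool_pos': [238.515, -604.599, 214.552], 'orientation': [-3.086, -0.587, 0.0], 'ft_force': [0.581, 0.937, -0.284], 'wrist_torque': [0.01, 0.03, 0.029], 'gripper_width': 0.998}
```

View pics/top0.png

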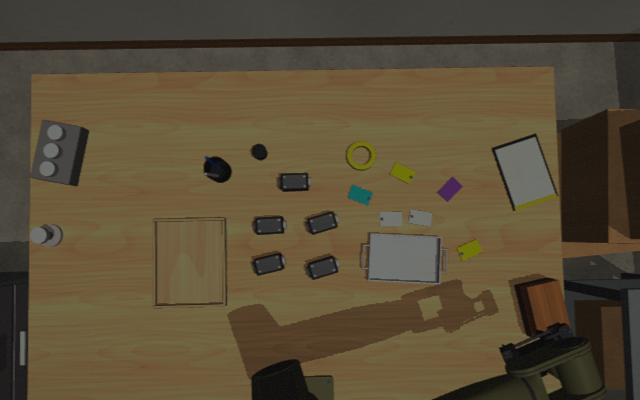

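View pics/scene0.png

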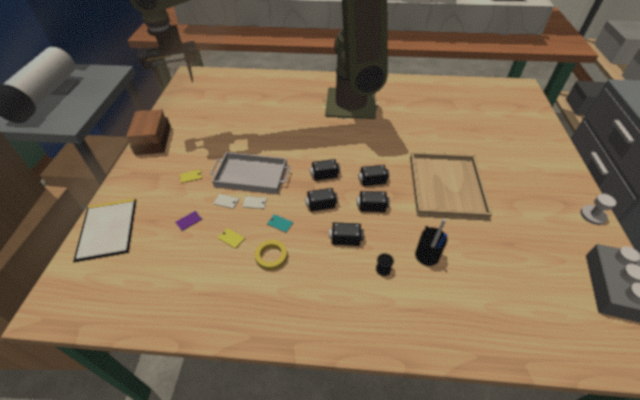

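```bash
cat >> h.py <<'E'
def rects(d,zlo,zhi,amin,amax,mask=None,xr=(300,900),yr=(-700,600)):
    """top-camera rects: components of points with height in range -> centre, yaw of long side deg, sizes"""
    P=cloud(d); m=(d['z_map']>0)&(P[...,2]>zlo)&(P[...,2]<zhi)&(P[...,0]>xr[0])&(P[...,0]<xr[1])&(P[...,1]>yr[0])&(P[...,1]<yr[1])
    if mask is not None: m&=mask
    n,L,st,c=cv2.connectedComponentsWithStats(m.astype(np.uint8))
    out=[]
    for i in range(1,n):
        if amin<=st[i,4]<=amax:
            q=P[L==i]; r=cv2.minAreaRect(q[:,:2].astype(np.float32))
            (cx,cy),(w,h),a=r
            if w<h: a+=90;w,h=h,w
            a=(a+90)%180-90
            out.append((round(cx,1),round(cy,1),round(float(np.median(q[:,2])),1),round(a,1),round(w),round(h),int(st[i,4]),c[i].round().tolist()))
    return out
E
python3 - <<'E'
from h import *
d=cam('top')
P=cloud(d)
print('bench z',np.median(P[300:310,100:140,2]))
for r in rects(d,38,58,150,900): print('H',r)
hsv=cv2.cvtColor(d['color'],cv2.COLOR_BGR2HSV)
w=(hsv[...,1]<60)&(hsv[...,2]>100)
for r in rects(d,-5,15,80,20000,w): print('W',r)
for r in rects(d,18,38,30,20000): print('rim',r)
c=cv2.resize(d['color'][140:320,140:480],None,fx=2.3,fy=2.3,interpolation=cv2.INTER_CUBIC);cv2.imwrite('pics/c0.png',c)
cam('wrist','w0.png')
E
```

```text
bench z 0.840121317457343
H (794.7, 112.6, 50.5, -30.3, 44, 43, 175, [258.0, 151.0])
H (699.5, 6.2, 48.5, -90.0, 98, 53, 498, [293.0, 181.0])
H (572.0, -75.1, 48.4, -74.6, 97, 52, 495, [321.0, 223.0])
H (567.5, 84.7, 48.7, -87.9, 98, 52, 503, [268.0, 225.0])
H (450.4, 89.4, 48.5, -77.2, 98, 52, 511, [268.0, 264.0])
H (436.4, -74.3, 48.6, -75.0, 99, 52, 498, [322.0, 268.0])
W (712.2, -689.0, 6.9, 16.9, 187, 73, 855, [511.0, 169.0])
W (582.8, -384.3, 6.0, 78.7, 73, 44, 298, [421.0, 218.0])
W (581.6, -291.4, 5.6, 88.7, 73, 41, 300, [391.0, 218.0])
W (459.6, -325.5, 4.5, 86.1, 203, 134, 2778, [402.0, 257.0])
rim (779.8, -202.5, 25.2, -1.5, 88, 88, 357, [361.0, 155.0])
rim (459.7, 332.8, 29.6, -0.0, 270, 223, 1019, [186.0, 264.0])
rim (457.8, -326.7, 28.8, 85.9, 262, 145, 511, [406.0, 259.0])
rim (340.7, -676.3, 26.9, -10.6, 75, 29, 71, [519.0, 294.0])
```

View pics/c0.png

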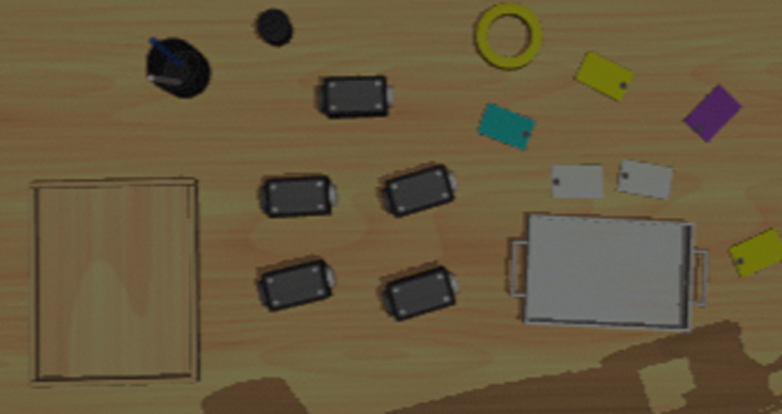

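View pics/w0.png

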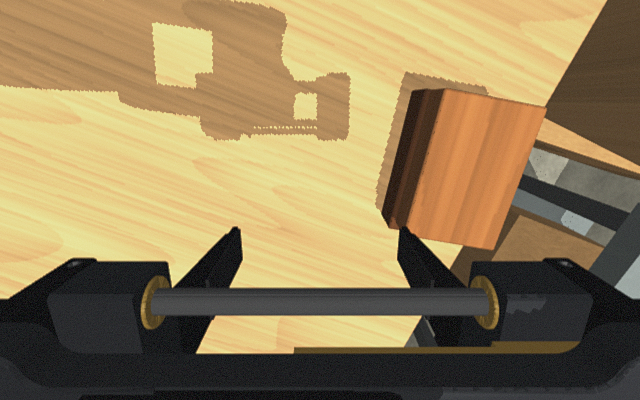

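```bash
cat >> h.py <<'E'
from scipy.spatial.transform import Rotation as Ro
def cur():
    s=readout.sense(); R=Ro.from_rotvec(s['orientation']).as_matrix()
    return np.array(s['tool_pos']),R,np.degrees(np.arctan2(R[1,0],R[0,0])),s
def plan(pos,yaw,n=None,start=None,vmax=50,wmax=9):
    """constant row repeated n times; yaw deg of tool x, tool down"""
    if start is None: p,R,y,_=cur()
    else: p,y=np.array(start[0],float),start[1]
    dy=(yaw-y+180)%360-180
    D=np.array(pos)-p
    if n is None: n=int(max(1,np.ceil(np.linalg.norm(D)/vmax),np.ceil(abs(dy)/wmax)))
    psi=np.radians(dy/n)
    M=np.zeros((2,2))
    for k in range(n):
        a=np.radians(y)+k*psi; c,s=np.cos(a),np.sin(a)
        M+=np.array([[c,s],[s,-c]])   # columns tool x, tool y in world
    d=np.linalg.solve(M,D[:2])/1000
    print('n',n,'row',[round(d[0],4),round(d[1],4),round(-D[2]/n/1000,4),0,0,round(-dy/n,2)],'dyaw',round(dy,1))
def st():
    p,R,y,s=cur(); tilt=np.degrees(np.arccos(-R[2,2]))
    print('t',round(s['t'],2),'p',p.round(1),'yaw',round(y,2),'tilt',round(tilt,2),'F',np.round(s['ft_force'],2),'M',np.round(s['wrist_torque'],3),'g',round(s['gripper_width'],3))
E
python3 - <<'E'
from h import *
st(); plan([436.4,-74.3,110],105)
E
```

```text
t 0.55 p [ 238.5 -604.6  214.6] yaw 21.53 tilt 0.0 F [-0.64 -1.02  1.18] M [ 0.033 -0.035  0.032] g 0.998
n 12 row [np.float64(0.0508), np.float64(-0.0087), np.float64(0.0087), 0, 0, np.float64(-6.96)] dyaw 83.5
```

Request:
servo_tool(
  moves=[
    [0.0508,-0.0087,0.0087,0,0,-6.96,0.095],
    [0.0508,-0.0087,0.0087,0,0,-6.96,0.095],
    [0.0508,-0.0087,0.0087,0,0,-6.96,0.095],
    [0.0508,-0.0087,0.0087,0,0,-6.96,0.095],
    [0.0508,-0.0087,0.0087,0,0,-6.96,0.095],
    [0.0508,-0.0087,0.0087,0,0,-6.96,0.095],
    [0.0508,-0.0087,0.0087,0,0,-6.96,0.095],
    [0.0508,-0.0087,0.0087,0,0,-6.96,0.095],
    [0.0508,-0.0087,0.0087,0,0,-6.96,0.095],
    [0.0508,-0.0087,0.0087,0,0,-6.96,0.095],
    [0.0508,-0.0087,0.0087,0,0,-6.96,0.095],
    [0.0508,-0.0087,0.0087,0,0,-6.96,0.095],
    [0,0,0,0,0,0,0.095],
  ],
)

```text
t: 2.17
tool_pos: [434.7, -72.2, 109.2]
orientation: [-1.905, -2.496, 0.001]
ft_force: [-0.2, 0.6, 0.4]
gripper_width: 0.999
```

```bash
python3 - <<'E'
from h import *
cam('wrist','w1.png')
st(); plan([436.4,-74.3,6],105)
E
```

```text
t 2.23 p [435.9 -73.7 110.1] yaw 105.18 tilt 0.02 F [ 0.31 -1.   -0.07] M [-0.028 -0.179  0.012] g 1.001
n 3 row [np.float64(-0.0002), np.float64(0.0001), np.float64(0.0347), 0, 0, np.float64(0.06)] dyaw -0.2
```

View pics/w1.png

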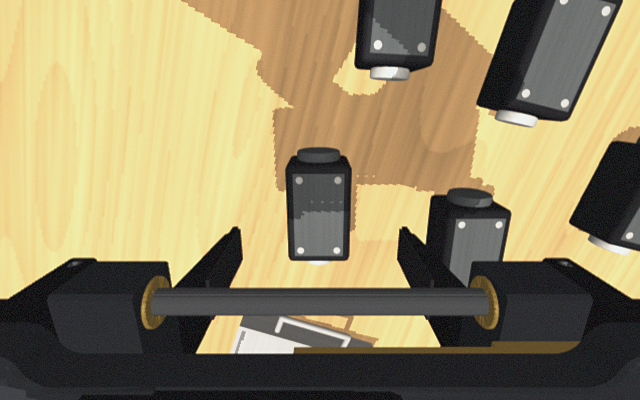

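Request:
servo_tool(
  moves=[
    [0,0,0.035,0,0,0,0.095],
    [0,0,0.035,0,0,0,0.095],
    [0,0,0.024,0,0,0,0.095],
    [0,0,0.01,0,0,0,0.095],
    [0,0,0,0,0,0,0.04],
    [0,0,0,0,0,0,0.04],
    [0,0,0,0,0,0,0.04],
    [0,0,0,0,0,0,0.04],
    [0,0,0,0,0,0,0.04],
    [0,0,0,0,0,0,0.04],
  ],
)

```text
t: 3.48
tool_pos: [435.4, -75.1, 6.5]
orientation: [-1.909, -2.492, 0.003]
ft_force: [-5.8, -1.2, 6.2]
gripper_width: 0.543
```

```bash
python3 - <<'E'
from h import *
st()
E
```

```text
t 3.48 p [435.4 -75.1   6.5] yaw 105.09 tilt 0.16 F [-5.78 -1.2   6.17] M [-0.198  0.701 -0.001] g 0.543
```

Request:
servo_tool(
  moves=[
    [0,0,-0.03,0,0,0,0.04],
    [0,0,-0.045,0,0,0,0.04],
    [0,0,-0.045,0,0,0,0.04],
    [0,0,0,0,10,0,0.04],
    [0,0,0,0,10,0,0.04],
    [0,0,0,0,10,0,0.04],
    [0,0,0,0,0,0,0.04],
    [0,0,0,0,0,0,0.04],
    [0,0,0,0,-10,0,0.04],
    [0,0,0,0,-10,0,0.04],
    [0,0,0,0,-10,0,0.04],
    [0,0,0,0,0,0,0.04],
    [0,0,0,0,0,0,0.04],
    [0,0,0,0,0,0,0.04],
    [0,0,0,0,0,0,0.04],
  ],
)

```text
t: 5.35
tool_pos: [436.3, -75.5, 126.0]
orientation: [-1.913, -2.491, -0.0]
ft_force: [0.3, -0.2, -6.9]
gripper_width: 0.544
```

```bash
cat >> h.py <<'E'
def wr(n=10):
    A=[]
    for i in range(n):
        s=readout.sense(); A.append(np.r_[s['ft_force'],s['wrist_torque']]); viewer.read_camera('wrist')
    A=np.array(A);p,R,y,s=cur()
    print('t',round(s['t'],2),'p',p.round(1),'yaw',round(y,1),'F',A.mean(0)[:3].round(2),'M',A.mean(0)[3:].round(4),'sd',A.std(0).round(3)[3:], 'Mtool',(R.T@A.mean(0)[3:]).round(4))
E
python3 -c "from h import *;wr()"
```

```text
t 5.85 p [436.3 -74.8 126.3] yaw 105.1 F [ 0.18  0.06 -6.27] M [ 0.013  -0.1105  0.003 ] sd [0.041 0.018 0.022] Mtool [-0.1101 -0.0161 -0.003 ]
```

Request:
servo_tool(
  moves=[
    [0,0,0,0,-10,0,0.04],
    [0,0,0,0,-10,0,0.04],
    [0,0,0,0,-10,0,0.04],
    [0,0,0,0,0,0,0.04],
    [0,0,0,0,0,0,0.04],
    [0,0,0,0,10,0,0.04],
    [0,0,0,0,10,0,0.04],
    [0,0,0,0,10,0,0.04],
    [0,0,0,0,0,0,0.04],
    [0,0,0,0,0,0,0.04],
    [0,0,0,0,0,0,0.04],
    [0,0,0,0,0,0,0.04],
  ],
)

```text
t: 7.35
tool_pos: [436.0, -74.0, 126.0]
orientation: [1.909, 2.495, -0.001]
ft_force: [-0.4, 0.9, -5.3]
gripper_width: 0.547
```

```bash
python3 -c "from h import *;wr(12);plan([398,285,120],180)"
```

```text
t 7.95 p [436.3 -74.9 126.3] yaw 105.0 F [-0.06  0.1  -5.98] M [ 0.0065 -0.1151  0.0116] sd [0.027 0.022 0.026] Mtool [-0.1128 -0.0236 -0.0116]
n 9 row [np.float64(0.032), np.float64(0.0291), np.float64(0.0007), 0, 0, np.float64(-8.33)] dyaw 75.0
```

Request:
servo_tool(
  moves=[
    [0.032,0.0291,0.0007,0,0,-8.33,0.04],
    [0.032,0.0291,0.0007,0,0,-8.33,0.04],
    [0.032,0.0291,0.0007,0,0,-8.33,0.04],
    [0.032,0.0291,0.0007,0,0,-8.33,0.04],
    [0.032,0.0291,0.0007,0,0,-8.33,0.04],
    [0.032,0.0291,0.0007,0,0,-8.33,0.04],
    [0.032,0.0291,0.0007,0,0,-8.33,0.04],
    [0.032,0.0291,0.0007,0,0,-8.33,0.04],
    [0.032,0.0291,0.0007,0,0,-8.33,0.04],
    [0,0,0,0,0,0,0.04],
    [0,0,0,0,0,0,0.04],
  ],
)

```text
t: 9.32
tool_pos: [398.0, 285.4, 119.9]
orientation: [-0.0, 3.141, -0.001]
ft_force: [0.2, -0.3, -6.5]
gripper_width: 0.545
```

```bash
python3 - <<'E'
from h import *
d=cam('wrist','w2.png'); st(); plan([398,283,30],180)
E
```

```text
t 9.38 p [398.3 285.1 120. ] yaw 179.96 tilt 0.03 F [ 0.    0.63 -6.71] M [ 0.113 -0.133 -0.026] g 0.543
n 2 row [np.float64(0.0002), np.float64(-0.0011), np.float64(0.045), 0, 0, np.float64(-0.02)] dyaw 0.0
```

View pics/w2.png

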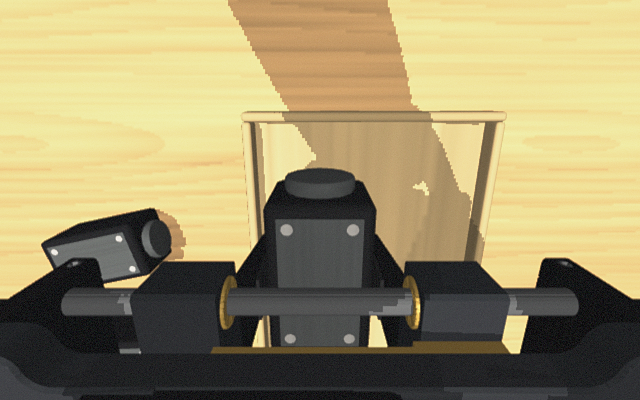

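Request:
servo_tool(
  moves=[
    [0,-0.001,0.045,0,0,0,0.04],
    [0,-0.001,0.04,0,0,0,0.04],
    [0,0,0.012,0,0,0,0.04],
    [0,0,0.004,0,0,0,0.04],
    [0,0,0.003,0,0,0,0.04],
    [0,0,0.001,0,0,0,0.04],
    [0,0,0,0,0,0,0.04],
  ],
)

```text
t: 10.25
tool_pos: [398.5, 283.9, 15.9]
orientation: [-0.001, 3.14, 0.001]
ft_force: [-0.3, 0.8, -5.2]
gripper_width: 0.543
```

```bash
python3 -c "from h import *;st()"
```

```text
t 10.25 p [398.5 283.9  15.9] yaw -179.98 tilt 0.1 F [-0.26  0.83 -5.21] M [ 0.089 -0.095  0.002] g 0.543
```

Request:
servo_tool(
  moves=[
    [0,0,0.001,0,0,0,0.04],
    [0,0,0.001,0,0,0,0.04],
    [0,0,0,0,0,0,0.04],
  ],
)

```text
t: 10.62
tool_pos: [398.3, 283.9, 14.6]
orientation: [-0.001, 3.141, -0.0]
ft_force: [-4.1, -1.8, 4.8]
gripper_width: 0.547
```

```bash
python3 -c "from h import *;st()"
```

```text
t 10.62 p [398.3 283.9  14.6] yaw -179.97 tilt 0.01 F [-4.08 -1.81  4.8 ] M [-0.495  0.59  -0.087] g 0.547
```

Request:
servo_tool(
  moves=[
    [0,0,0,0,0,0,0.062],
    [0,0,0,0,0,0,0.062],
    [0,0,0,0,0,0,0.062],
    [0,0,-0.02,0,0,0,0.062],
    [0,0,-0.04,0,0,0,0.062],
    [0,0,-0.05,0,0,0,0.095],
    [0,0,0,0,0,0,0.095],
  ],
)

```text
t: 11.5
tool_pos: [401.0, 285.3, 128.1]
orientation: [-0.001, 3.133, 0.008]
ft_force: [0.5, -0.7, 0.3]
gripper_width: 0.806
```

```bash
python3 - <<'E'
from h import *
d=cam('top')
for r in rects(d,38,65,150,900): print('H',r)
st(); plan([450.4,89.4,110],102.8)
E
```

```text
H (794.2, 112.9, 50.9, 4.2, 44, 44, 176, [258.0, 151.0])
H (699.1, 6.2, 49.0, 89.7, 98, 52, 497, [294.0, 181.0])
H (571.8, -74.5, 48.9, -74.4, 97, 52, 497, [321.0, 223.0])
H (567.6, 84.1, 48.7, -87.8, 97, 52, 498, [268.0, 225.0])
H (450.3, 89.9, 48.4, -77.4, 97, 52, 502, [267.0, 264.0])
H (437.2, 286.3, 55.7, -89.5, 54, 29, 155, [202.0, 270.0])
t 11.55 p [399.4 284.3 125.3] yaw -179.98 tilt 0.29 F [-0.13 -0.46 -0.09] M [ 0.036 -0.098  0.016] g 0.846
n 9 row [np.float64(-0.0182), np.float64(-0.0159), np.float64(0.0017), 0, 0, np.float64(8.58)] dyaw -77.2
```

Request:
servo_tool(
  moves=[
    [-0.0182,-0.0159,0.0017,0,0,8.58,0.095],
    [-0.0182,-0.0159,0.0017,0,0,8.58,0.095],
    [-0.0182,-0.0159,0.0017,0,0,8.58,0.095],
    [-0.0182,-0.0159,0.0017,0,0,8.58,0.095],
    [-0.0182,-0.0159,0.0017,0,0,8.58,0.095],
    [-0.0182,-0.0159,0.0017,0,0,8.58,0.095],
    [-0.0182,-0.0159,0.0017,0,0,8.58,0.095],
    [-0.0182,-0.0159,0.0017,0,0,8.58,0.095],
    [-0.0182,-0.0159,0.0017,0,0,8.58,0.095],
    [0,0,0,0,0,0,0.095],
    [0,0,0,0,0,0,0.095],
  ],
)

```text
t: 12.92
tool_pos: [448.1, 88.7, 106.8]
orientation: [-1.957, -2.456, 0.001]
ft_force: [-0.5, -0.1, 0.4]
gripper_width: 0.997
```

```bash
python3 - <<'E'
from h import *
d=cam('wrist','w3.png'); st(); plan([450.4,89.4,6],102.6,n=3)
E
```

```text
t 12.97 p [448.4  88.9 107.1] yaw 102.91 tilt 0.06 F [ 0.12 -0.51  0.4 ] M [-0.039 -0.098 -0.03 ] g 1.0
n 3 row [np.float64(0.0), np.float64(0.0007), np.float64(0.0337), 0, 0, np.float64(0.1)] dyaw -0.3
```

View pics/w3.png

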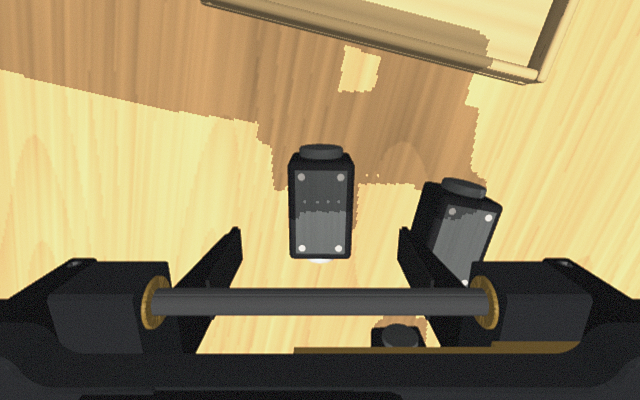

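Request:
servo_tool(
  moves=[
    [0,0.0015,0.035,0,0,0,0.095],
    [0,0,0.035,0,0,0,0.095],
    [0,0,0.021,0,0,0,0.095],
    [0,0,0.01,0,0,0,0.095],
    [0,0,0,0,0,0,0.04],
    [0,0,0,0,0,0,0.04],
    [0,0,0,0,0,0,0.04],
    [0,0,0,0,0,0,0.04],
    [0,0,0,0,0,0,0.04],
    [0,0,0,0,0,0,0.04],
  ],
)

```text
t: 14.22
tool_pos: [449.7, 88.6, 7.0]
orientation: [-1.959, -2.455, 0.002]
ft_force: [-4.3, 0.1, 4.9]
gripper_width: 0.547
```

Request:
servo_tool(
  moves=[
    [0,0,-0.03,0,0,0,0.04],
    [0,0,-0.045,0,0,0,0.04],
    [0,0,-0.045,0,0,0,0.04],
    [0,0,0,0,10,0,0.04],
    [0,0,0,0,10,0,0.04],
    [0,0,0,0,10,0,0.04],
    [0,0,0,0,0,0,0.04],
    [0,0,0,0,0,0,0.04],
    [0,0,0,0,-10,0,0.04],
    [0,0,0,0,-10,0,0.04],
    [0,0,0,0,-10,0,0.04],
    [0,0,0,0,0,0,0.04],
    [0,0,0,0,0,0,0.04],
    [0,0,0,0,0,0,0.04],
    [0,0,0,0,0,0,0.04],
  ],
)

```text
t: 16.1
tool_pos: [450.1, 87.9, 126.4]
orientation: [-1.962, -2.453, 0.0]
ft_force: [-0.6, -0.2, -4.3]
gripper_width: 0.545
```

```bash
python3 -c "from h import *;wr();st()"
```

```text
t 16.6 p [450.   88.7 126.7] yaw 102.8 F [-0.27  0.16 -4.31] M [ 0.0077 -0.1049 -0.0061] sd [0.025 0.021 0.024] Mtool [-0.104  -0.0157  0.0061]
t 16.6 p [450.   88.7 126.7] yaw 102.8 tilt 0.0 F [-0.53  0.06 -4.8 ] M [ 0.023 -0.115 -0.024] g 0.544
```

Request:
servo_tool(
  moves=[
    [0,0,0,0,-10,0,0.04],
    [0,0,0,0,-10,0,0.04],
    [0,0,0,0,-10,0,0.04],
    [0,0,0,0,0,0,0.04],
    [0,0,0,0,0,0,0.04],
    [0,0,0,0,10,0,0.04],
    [0,0,0,0,10,0,0.04],
    [0,0,0,0,10,0,0.04],
    [0,0,0,0,0,0,0.04],
    [0,0,0,0,0,0,0.04],
    [0,0,0,0,0,0,0.04],
    [0,0,0,0,0,0,0.04],
  ],
)

```text
t: 18.1
tool_pos: [449.6, 89.6, 126.4]
orientation: [-1.957, -2.457, 0.001]
ft_force: [-0.2, 0.1, -5.1]
gripper_width: 0.546
```

```bash
python3 -c "from h import *;wr();st();plan([398,383,120],180)"
```

```text
t 18.6 p [450.   88.7 126.7] yaw 102.8 F [-0.41  0.12 -4.54] M [-0.015  -0.13   -0.0025] sd [0.033 0.043 0.032] Mtool [-0.1234 -0.0434  0.0025]
t 18.6 p [450.   88.7 126.7] yaw 102.8 tilt 0.0 F [-1.02 -0.   -3.49] M [ 0.014 -0.076  0.057] g 0.544
n 9 row [np.float64(0.0286), np.float64(0.0216), np.float64(0.0007), 0, 0, np.float64(-8.58)] dyaw 77.2
```

```bash
python3 -c "from h import *;wr(24)"
```

```text
t 19.8 p [450.   88.7 126.7] yaw 102.8 F [-0.1  -0.06 -4.27] M [-0.011  -0.1132 -0.0061] sd [0.029 0.031 0.029] Mtool [-0.1079 -0.0358  0.0061]
```

Request:
servo_tool(
  moves=[
    [0,0,0,0,10,0,0.04],
    [0,0,0,0,10,0,0.04],
    [0,0,0,0,10,0,0.04],
    [0,0,0,0,10,0,0.04],
    [0,0,0,0,0,0,0.04],
    [0,0,0,0,0,0,0.04],
    [0,0,0,0,0,0,0.04],
    [0,0,0,0,-10,0,0.04],
    [0,0,0,0,-10,0,0.04],
    [0,0,0,0,-10,0,0.04],
    [0,0,0,0,-10,0,0.04],
    [0,0,0,0,0,0,0.04],
    [0,0,0,0,0,0,0.04],
    [0,0,0,0,0,0,0.04],
    [0,0,0,0,0,0,0.04],
  ],
)

```text
t: 21.68
tool_pos: [450.1, 87.9, 126.4]
orientation: [-1.962, -2.452, 0.0]
ft_force: [1.3, -0.2, -4.5]
gripper_width: 0.546
```

```bash
python3 -c "from h import *;wr(24);plan([398,383,120],180)"
```

```text
t 22.88 p [450.   88.7 126.6] yaw 102.8 F [ 0.12 -0.04 -4.33] M [-0.0187 -0.1228  0.005 ] sd [0.021 0.028 0.022] Mtool [-0.1156 -0.0454 -0.005 ]
n 9 row [np.float64(0.0286), np.float64(0.0216), np.float64(0.0007), 0, 0, np.float64(-8.58)] dyaw 77.2
```

Request:
servo_tool(
  moves=[
    [0.0286,0.0216,0.0007,0,0,-8.58,0.04],
    [0.0286,0.0216,0.0007,0,0,-8.58,0.04],
    [0.0286,0.0216,0.0007,0,0,-8.58,0.04],
    [0.0286,0.0216,0.0007,0,0,-8.58,0.04],
    [0.0286,0.0216,0.0007,0,0,-8.58,0.04],
    [0.0286,0.0216,0.0007,0,0,-8.58,0.04],
    [0.0286,0.0216,0.0007,0,0,-8.58,0.04],
    [0.0286,0.0216,0.0007,0,0,-8.58,0.04],
    [0.0286,0.0216,0.0007,0,0,-8.58,0.04],
    [0,0,0,0,0,0,0.04],
    [0,0,0,0,0,0,0.04],
  ],
)

```text
t: 24.25
tool_pos: [397.9, 383.0, 120.3]
orientation: [0.0, 3.141, -0.001]
ft_force: [0.3, -0.3, -4.2]
gripper_width: 0.545
```

```bash
python3 -c "from h import *;st();plan([398,383,16],180,n=3);cam('wrist','w4.png')"
```

```text
t 24.25 p [397.9 383.  120.3] yaw 179.99 tilt 0.03 F [ 0.26 -0.34 -4.15] M [ 0.136 -0.142  0.037] g 0.545
n 3 row [np.float64(-0.0), np.float64(0.0), np.float64(0.0348), 0, 0, np.float64(-0.0)] dyaw 0.0
```

View pics/w4.png

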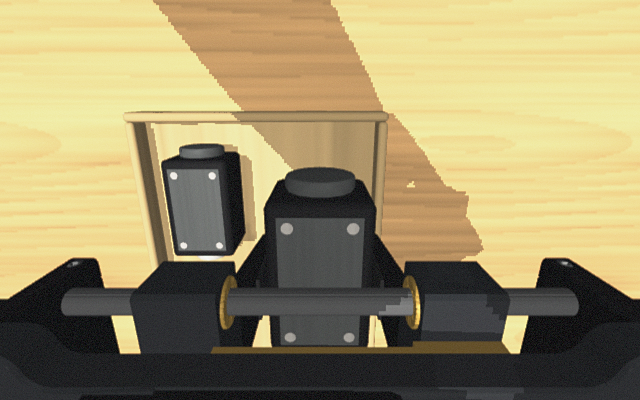

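Request:
servo_tool(
  moves=[
    [0,0,0.045,0,0,0,0.04],
    [0,0,0.04,0,0,0,0.04],
    [0,0,0.013,0,0,0,0.04],
    [0,0,0.005,0,0,0,0.04],
    [0,0,0.002,0,0,0,0.04],
    [0,0,0.001,0,0,0,0.04],
    [0,0,0,0,0,0,0.04],
  ],
)

```text
t: 25.18
tool_pos: [398.4, 383.6, 15.4]
orientation: [-0.001, 3.14, 0.002]
ft_force: [-0.4, 0.3, -4.4]
gripper_width: 0.544
```

```bash
python3 -c "from h import *;st()"
```

```text
t 25.18 p [398.4 383.6  15.4] yaw -179.98 tilt 0.1 F [-0.41  0.35 -4.45] M [ 0.09  -0.138  0.052] g 0.544
```

Request:
servo_tool(
  moves=[
    [0,0,0.001,0,0,0,0.04],
    [0,0,0,0,0,0,0.04],
  ],
)

```text
t: 25.42
tool_pos: [398.4, 383.6, 15.0]
orientation: [-0.001, 3.141, 0.001]
ft_force: [-2.6, -1.5, 5.6]
gripper_width: 0.547
```

```bash
python3 -c "from h import *;st()"
```

```text
t 25.43 p [398.4 383.6  15. ] yaw -179.97 tilt 0.07 F [-2.63 -1.46  5.58] M [-0.481  0.435 -0.025] g 0.547
```

Request:
servo_tool(
  moves=[
    [0,0,0,0,0,0,0.062],
    [0,0,0,0,0,0,0.062],
    [0,0,0,0,0,0,0.062],
    [0,0,-0.02,0,0,0,0.062],
    [0,0,-0.04,0,0,0,0.062],
    [0,0,-0.05,0,0,0,0.095],
    [0,0,0,0,0,0,0.095],
  ],
)

```text
t: 26.3
tool_pos: [400.9, 385.7, 130.5]
orientation: [-0.001, 3.132, 0.012]
ft_force: [-0.4, -0.2, -0.3]
gripper_width: 0.805
```

```bash
python3 - <<'E'
from h import *
d=cam('top')
for r in rects(d,38,65,150,900): print('H',r)
st(); plan([567.6,84.5,110],92.1)
E
```

```text
H (793.4, 113.4, 50.9, -0.9, 44, 43, 176, [258.0, 151.0])
H (699.4, 6.3, 48.5, -89.7, 98, 52, 502, [293.0, 181.0])
H (572.2, -76.0, 48.6, -74.6, 99, 52, 499, [321.0, 223.0])
H (567.6, 84.2, 48.7, -87.8, 98, 52, 496, [268.0, 225.0])
H (402.0, 286.6, 56.3, 0.3, 99, 55, 586, [202.0, 282.0])
t 26.35 p [399.5 384.5 127.4] yaw -179.98 tilt 0.39 F [ 0.98  0.29 -0.23] M [ 0.099 -0.116 -0.017] g 0.845
n 10 row [np.float64(-0.0354), np.float64(-0.0137), np.float64(0.0017), 0, 0, np.float64(8.79)] dyaw -87.9
```

Request:
servo_tool(
  moves=[
    [-0.0354,-0.0137,0.0017,0,0,8.79,0.095],
    [-0.0354,-0.0137,0.0017,0,0,8.79,0.095],
    [-0.0354,-0.0137,0.0017,0,0,8.79,0.095],
    [-0.0354,-0.0137,0.0017,0,0,8.79,0.095],
    [-0.0354,-0.0137,0.0017,0,0,8.79,0.095],
    [-0.0354,-0.0137,0.0017,0,0,8.79,0.095],
    [-0.0354,-0.0137,0.0017,0,0,8.79,0.095],
    [-0.0354,-0.0137,0.0017,0,0,8.79,0.095],
    [-0.0354,-0.0137,0.0017,0,0,8.79,0.095],
    [-0.0354,-0.0137,0.0017,0,0,8.79,0.095],
    [0,0,0,0,0,0,0.095],
    [0,0,0,0,0,0,0.095],
  ],
)

```text
t: 27.85
tool_pos: [565.6, 83.7, 105.6]
orientation: [-2.178, -2.262, 0.001]
ft_force: [0.1, -0.4, 0.6]
gripper_width: 0.994
```

```bash
python3 - <<'E'
from h import *
d=cam('wrist','w5.png'); st(); plan([567.6,84.3,6],92.1,n=3)
E
```

```text
t 27.9 p [565.8  84.1 105.9] yaw 92.21 tilt 0.05 F [ 0.33  2.27 -0.09] M [ 0.008 -0.169 -0.039] g 0.997
n 3 row [np.float64(0.0001), np.float64(0.0006), np.float64(0.0333), 0, 0, np.float64(0.04)] dyaw -0.1
```

View pics/w5.png

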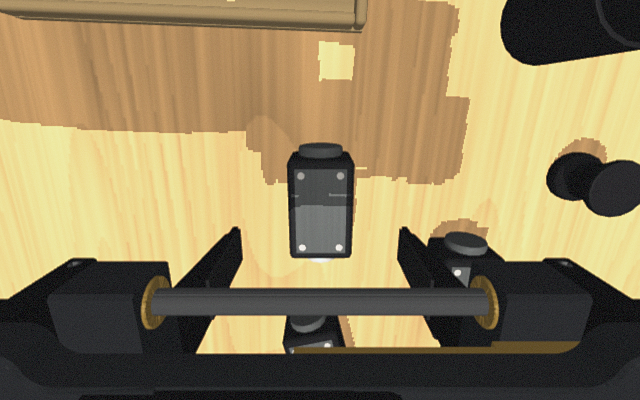

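Request:
servo_tool(
  moves=[
    [0,0.0015,0.035,0,0,0,0.095],
    [0,0,0.035,0,0,0,0.095],
    [0,0,0.02,0,0,0,0.095],
    [0,0,0.01,0,0,0,0.095],
    [0,0,0,0,0,0,0.04],
    [0,0,0,0,0,0,0.04],
    [0,0,0,0,0,0,0.04],
    [0,0,0,0,0,0,0.04],
    [0,0,0,0,0,0,0.04],
    [0,0,0,0,0,0,0.04],
  ],
)

```text
t: 29.15
tool_pos: [567.1, 83.4, 6.7]
orientation: [-2.179, -2.262, 0.002]
ft_force: [-4.8, 0.7, 5.7]
gripper_width: 0.547
```

Request:
servo_tool(
  moves=[
    [0,0,-0.03,0,0,0,0.04],
    [0,0,-0.045,0,0,0,0.04],
    [0,0,-0.045,0,0,0,0.04],
    [0,0,0,0,10,0,0.04],
    [0,0,0,0,10,0,0.04],
    [0,0,0,0,10,0,0.04],
    [0,0,0,0,0,0,0.04],
    [0,0,0,0,0,0,0.04],
    [0,0,0,0,-10,0,0.04],
    [0,0,0,0,-10,0,0.04],
    [0,0,0,0,-10,0,0.04],
    [0,0,0,0,0,0,0.04],
    [0,0,0,0,0,0,0.04],
    [0,0,0,0,0,0,0.04],
    [0,0,0,0,0,0,0.04],
  ],
)

```text
t: 31.02
tool_pos: [567.5, 82.4, 126.1]
orientation: [-2.181, -2.26, 0.0]
ft_force: [0.3, 0.2, -4.7]
gripper_width: 0.544
```

```bash
python3 -c "from h import *;wr(20);st()"
```

```text
t 32.02 p [567.6  83.4 126.4] yaw 92.1 F [ 0.    0.14 -4.46] M [-0.0086 -0.0939  0.0007] sd [0.03  0.031 0.033] Mtool [-0.0935 -0.0121 -0.0007]
t 32.02 p [567.6  83.4 126.4] yaw 92.12 tilt 0.0 F [ 0.18 -0.45 -5.06] M [-0.048 -0.142  0.008] g 0.547
```

Request:
servo_tool(
  moves=[
    [0,0,0,0,-10,0,0.04],
    [0,0,0,0,-10,0,0.04],
    [0,0,0,0,-10,0,0.04],
    [0,0,0,0,0,0,0.04],
    [0,0,0,0,0,0,0.04],
    [0,0,0,0,10,0,0.04],
    [0,0,0,0,10,0,0.04],
    [0,0,0,0,10,0,0.04],
    [0,0,0,0,0,0,0.04],
    [0,0,0,0,0,0,0.04],
    [0,0,0,0,0,0,0.04],
    [0,0,0,0,0,0,0.04],
  ],
)

```text
t: 33.52
tool_pos: [567.3, 84.3, 126.0]
orientation: [-2.178, -2.264, 0.001]
ft_force: [-0.3, -1.1, -4.7]
gripper_width: 0.543
```

```bash
python3 -c "from h import *;wr(20);st();plan([522,283,120],180)"
```

```text
t 34.52 p [567.6  83.4 126.4] yaw 92.1 F [ 0.12 -0.15 -4.56] M [-0.0047 -0.0979  0.0035] sd [0.027 0.029 0.036] Mtool [-0.0976 -0.0083 -0.0035]
t 34.52 p [567.6  83.4 126.4] yaw 92.12 tilt 0.0 F [-0.01 -0.2  -4.45] M [ 0.032 -0.106 -0.01 ] g 0.544
n 10 row [np.float64(0.0198), np.float64(0.0109), np.float64(0.0006), 0, 0, np.float64(-8.79)] dyaw 87.9
```

Request:
servo_tool(
  moves=[
    [0.0198,0.0109,0.0006,0,0,-8.79,0.04],
    [0.0198,0.0109,0.0006,0,0,-8.79,0.04],
    [0.0198,0.0109,0.0006,0,0,-8.79,0.04],
    [0.0198,0.0109,0.0006,0,0,-8.79,0.04],
    [0.0198,0.0109,0.0006,0,0,-8.79,0.04],
    [0.0198,0.0109,0.0006,0,0,-8.79,0.04],
    [0.0198,0.0109,0.0006,0,0,-8.79,0.04],
    [0.0198,0.0109,0.0006,0,0,-8.79,0.04],
    [0.0198,0.0109,0.0006,0,0,-8.79,0.04],
    [0.0198,0.0109,0.0006,0,0,-8.79,0.04],
    [0,0,0,0,0,0,0.04],
    [0,0,0,0,0,0,0.04],
  ],
)

```text
t: 36.02
tool_pos: [522.5, 282.8, 120.5]
orientation: [0.001, 3.141, -0.0]
ft_force: [0.2, -0.4, -4.5]
gripper_width: 0.546
```

```bash
python3 -c "from h import *;st();plan([522,283,16],180,n=3);cam('wrist','w6.png')"
```

```text
t 36.02 p [522.5 282.8 120.5] yaw 179.95 tilt 0.04 F [ 0.17 -0.42 -4.46] M [ 0.107 -0.157 -0.01 ] g 0.546
n 3 row [np.float64(0.0002), np.float64(0.0001), np.float64(0.0348), 0, 0, np.float64(-0.02)] dyaw 0.1
```

View pics/w6.png

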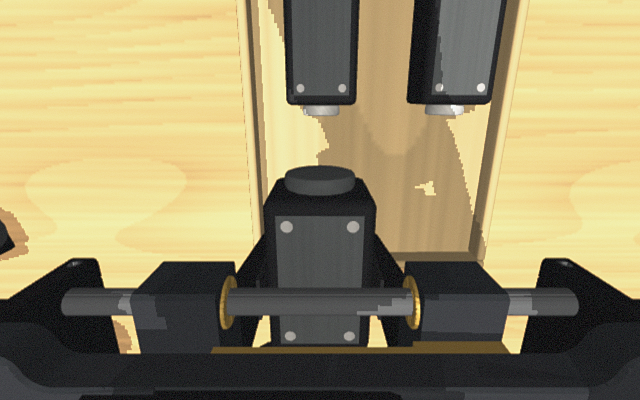

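```bash
python3 - <<'E'
from h import *
d=cam('wrist');P=cloud(d)
for v in range(225,275,5): print(v,P[v,450].round(),P[v,400].round())
for u in range(236,272,4): print(u,P[180,u].round())
for u in range(460,500,4): print(u,P[180,u].round())
E
```

```text
225 [557. 411.   8.] [557. 362.   8.]
230 [562. 412.   8.] [563. 362.   7.]
235 [568. 413.   8.] [568. 363.   7.]
240 [574. 414.   7.] [573. 363.   8.]
245 [579. 415.   7.] [580. 364.   7.]
250 [585. 416.   6.] [584. 364.   8.]
255 [585. 411.  18.] [585. 361.  18.]
260 [586. 407.  26.] [585. 359.  27.]
265 [486. 322. 206.] [589. 359.  30.]
270 [487. 322. 208.] [510. 318. 169.]
236 [513. 201.  -1.]
240 [513. 204.  -2.]
244 [513. 209.  -0.]
248 [513. 212.  -1.]
252 [505. 223.  29.]
256 [506. 227.  29.]
260 [509. 228.  16.]
264 [511. 230.   7.]
268 [511. 233.   7.]
460 [511. 416.   7.]
464 [511. 419.   8.]
468 [511. 423.   8.]
472 [512. 427.   6.]
476 [511. 430.   8.]
480 [510. 431.  13.]
484 [508. 432.  19.]
488 [506. 431.  26.]
492 [506. 434.  28.]
496 [505. 435.  31.]
```

Request:
servo_tool(
  moves=[
    [0,0,0.045,0,0,0,0.04],
    [0,0,0.04,0,0,0,0.04],
    [0,0,0.013,0,0,0,0.04],
    [0,0,0.005,0,0,0,0.04],
    [0,0,0.002,0,0,0,0.04],
    [0,0,0.001,0,0,0,0.04],
    [0,0,0.001,0,0,0,0.04],
  ],
)

```text
t: 37.0
tool_pos: [523.0, 283.4, 14.8]
orientation: [-0.001, 3.139, 0.001]
ft_force: [-2.1, -0.4, 0.7]
gripper_width: 0.549
```

```bash
python3 -c "from h import *;st()"
```

```text
t 37.0 p [523.  283.4  14.8] yaw -179.98 tilt 0.13 F [-2.15 -0.38  0.74] M [-0.267  0.543 -0.041] g 0.549
```

Contact made; release.

Request:
servo_tool(
  moves=[
    [0,0,0,0,0,0,0.062],
    [0,0,0,0,0,0,0.062],
    [0,0,0,0,0,0,0.062],
    [0,0,-0.02,0,0,0,0.062],
    [0,0,-0.04,0,0,0,0.062],
    [0,0,-0.05,0,0,0,0.095],
    [0,0,0,0,0,0,0.095],
  ],
)

```text
t: 37.88
tool_pos: [525.8, 284.7, 130.9]
orientation: [-0.001, 3.13, 0.008]
ft_force: [-0.4, 0.2, 0.1]
gripper_width: 0.806
```

```bash
python3 - <<'E'
from h import *
d=cam('top')
for r in rects(d,38,65,150,900): print('H',r)
st(); plan([699.5,6.2,110],90.2)
E
```

```text
H (794.9, 111.8, 51.4, -45.8, 43, 43, 175, [258.0, 151.0])
H (699.6, 6.1, 48.7, -89.6, 98, 53, 492, [293.0, 181.0])
H (572.2, -76.0, 48.3, -74.5, 99, 52, 494, [322.0, 223.0])
H (402.5, 269.4, 54.2, 4.1, 100, 24, 150, [208.0, 280.0])
H (432.0, 381.3, 55.7, -76.7, 47, 43, 200, [169.0, 273.0])
t 37.92 p [524.1 283.9 127.8] yaw -179.97 tilt 0.41 F [-0.5  -0.56 -0.18] M [ 0.122 -0.129 -0.006] g 0.848
n 10 row [np.float64(-0.0348), np.float64(-0.0109), np.float64(0.0018), 0, 0, np.float64(8.98)] dyaw -89.8
```

Request:
servo_tool(
  moves=[
    [-0.0348,-0.0109,0.0018,0,0,8.98,0.095],
    [-0.0348,-0.0109,0.0018,0,0,8.98,0.095],
    [-0.0348,-0.0109,0.0018,0,0,8.98,0.095],
    [-0.0348,-0.0109,0.0018,0,0,8.98,0.095],
    [-0.0348,-0.0109,0.0018,0,0,8.98,0.095],
    [-0.0348,-0.0109,0.0018,0,0,8.98,0.095],
    [-0.0348,-0.0109,0.0018,0,0,8.98,0.095],
    [-0.0348,-0.0109,0.0018,0,0,8.98,0.095],
    [-0.0348,-0.0109,0.0018,0,0,8.98,0.095],
    [-0.0348,-0.0109,0.0018,0,0,8.98,0.095],
    [0,0,0,0,0,0,0.095],
    [0,0,0,0,0,0,0.095],
  ],
)

```text
t: 39.42
tool_pos: [696.9, 5.3, 104.6]
orientation: [-2.215, -2.226, 0.001]
ft_force: [-0.6, 0.0, -0.5]
gripper_width: 0.998
```

```bash
python3 - <<'E'
from h import *
d=cam('wrist','w7.png'); st(); plan([699.5,6.2,6],90.2,n=3)
E
```

```text
t 39.48 p [697.1   5.7 104.9] yaw 90.31 tilt 0.06 F [0.72 0.36 0.1 ] M [ 0.026 -0.076  0.015] g 0.999
n 3 row [np.float64(0.0002), np.float64(0.0008), np.float64(0.033), 0, 0, np.float64(0.04)] dyaw -0.1
```

View pics/w7.png

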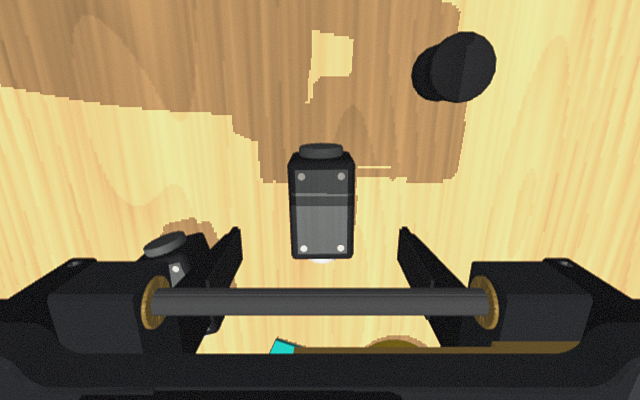

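Request:
servo_tool(
  moves=[
    [0,0.002,0.035,0,0,0,0.095],
    [0,0,0.035,0,0,0,0.095],
    [0,0,0.019,0,0,0,0.095],
    [0,0,0.01,0,0,0,0.095],
    [0,0,0,0,0,0,0.04],
    [0,0,0,0,0,0,0.04],
    [0,0,0,0,0,0,0.04],
    [0,0,0,0,0,0,0.04],
    [0,0,0,0,0,0,0.04],
    [0,0,0,0,0,0,0.04],
  ],
)

```text
t: 40.72
tool_pos: [698.6, 4.8, 6.8]
orientation: [-2.216, -2.225, 0.002]
ft_force: [-4.9, -0.5, 5.2]
gripper_width: 0.545
```

Request:
servo_tool(
  moves=[
    [0,0,-0.03,0,0,0,0.04],
    [0,0,-0.045,0,0,0,0.04],
    [0,0,-0.045,0,0,0,0.04],
    [0,0,0,0,10,0,0.04],
    [0,0,0,0,10,0,0.04],
    [0,0,0,0,10,0,0.04],
    [0,0,0,0,0,0,0.04],
    [0,0,0,0,0,0,0.04],
    [0,0,0,0,-10,0,0.04],
    [0,0,0,0,-10,0,0.04],
    [0,0,0,0,-10,0,0.04],
    [0,0,0,0,0,0,0.04],
    [0,0,0,0,0,0,0.04],
    [0,0,0,0,0,0,0.04],
    [0,0,0,0,0,0,0.04],
  ],
)

```text
t: 42.6
tool_pos: [699.2, 3.6, 126.0]
orientation: [-2.219, -2.223, 0.0]
ft_force: [0.6, 0.0, -7.4]
gripper_width: 0.552
```

```bash
python3 -c "from h import *;wr(20);st()"
```

```text
t 43.6 p [699.4   4.8 126.4] yaw 90.2 F [ 0.01  0.09 -7.73] M [ 0.008  -0.099  -0.0028] sd [0.027 0.028 0.034] Mtool [-0.0991  0.0076  0.0028]
t 43.6 p [699.4   4.8 126.4] yaw 90.22 tilt 0.0 F [ 1.13 -0.04 -8.43] M [ 0.043 -0.095 -0.013] g 0.545
```

Request:
servo_tool(
  moves=[
    [0,0,0,0,-10,0,0.04],
    [0,0,0,0,-10,0,0.04],
    [0,0,0,0,-10,0,0.04],
    [0,0,0,0,0,0,0.04],
    [0,0,0,0,0,0,0.04],
    [0,0,0,0,10,0,0.04],
    [0,0,0,0,10,0,0.04],
    [0,0,0,0,10,0,0.04],
    [0,0,0,0,0,0,0.04],
    [0,0,0,0,0,0,0.04],
    [0,0,0,0,0,0,0.04],
    [0,0,0,0,0,0,0.04],
  ],
)

```text
t: 45.1
tool_pos: [699.1, 6.0, 126.0]
orientation: [-2.215, -2.228, 0.001]
ft_force: [0.2, 0.2, -7.3]
gripper_width: 0.544
```

```bash
python3 -c "from h import *;wr(20);st();plan([522,383,120],180)"
```

```text
t 46.1 p [699.4   4.8 126.4] yaw 90.2 F [ 0.15 -0.   -7.86] M [-0.0473 -0.0979 -0.0001] sd [0.025 0.033 0.027] Mtool [-0.0977 -0.0477  0.0001]
t 46.1 p [699.4   4.8 126.4] yaw 90.22 tilt 0.0 F [ 0.37  0.68 -8.  ] M [-0.028 -0.062  0.033] g 0.551
n 10 row [np.float64(0.0446), np.float64(0.0124), np.float64(0.0006), 0, 0, np.float64(-8.98)] dyaw 89.8
```

Request:
servo_tool(
  moves=[
    [0,0,0,0,10,0,0.04],
    [0,0,0,0,10,0,0.04],
    [0,0,0,0,10,0,0.04],
    [0,0,0,0,5,0,0.04],
    [0,0,0,0,0,0,0.04],
    [0,0,0,0,0,0,0.04],
    [0,0,0,0,0,0,0.04],
    [0,0,0,0,-5,0,0.04],
    [0,0,0,0,-5,0,0.04],
    [0,0,0,0,-5,0,0.04],
    [0,0,0,0,-5,0,0.04],
    [0,0,0,0,-5,0,0.04],
    [0,0,0,0,-5,0,0.04],
    [0,0,0,0,-5,0,0.04],
    [0,0,0,0,0,0,0.04],
    [0,0,0,0,0,0,0.04],
    [0,0,0,0,0,0,0.04],
  ],
)

```text
t: 48.22
tool_pos: [699.3, 4.4, 126.3]
orientation: [-2.217, -2.224, -0.001]
ft_force: [0.2, -0.5, -6.9]
gripper_width: 0.546
```

```bash
python3 -c "from h import *;wr(24)"
```

```text
t 49.42 p [699.4   4.8 126.4] yaw 90.2 F [ 0.17 -0.03 -7.62] M [ 0.0136 -0.096  -0.0139] sd [0.024 0.025 0.034] Mtool [-0.0961  0.0132  0.0139]
```

Request:
servo_tool(
  moves=[
    [0,0,0,0,-10,0,0.04],
    [0,0,0,0,-10,0,0.04],
    [0,0,0,0,-10,0,0.04],
    [0,0,0,0,-5,0,0.04],
    [0,0,0,0,0,0,0.04],
    [0,0,0,0,0,0,0.04],
    [0,0,0,0,0,0,0.04],
    [0,0,0,0,5,0,0.04],
    [0,0,0,0,5,0,0.04],
    [0,0,0,0,5,0,0.04],
    [0,0,0,0,5,0,0.04],
    [0,0,0,0,5,0,0.04],
    [0,0,0,0,5,0,0.04],
    [0,0,0,0,5,0,0.04],
    [0,0,0,0,0,0,0.04],
    [0,0,0,0,0,0,0.04],
    [0,0,0,0,0,0,0.04],
  ],
)

```text
t: 51.55
tool_pos: [699.2, 5.2, 126.3]
orientation: [2.216, 2.226, -0.001]
ft_force: [-0.5, -0.6, -7.6]
gripper_width: 0.547
```

```bash
python3 -c "from h import *;wr(24);plan([455,-274,120],180);plan([455,-274,120],0)"
```

```text
t 52.75 p [699.4   4.8 126.4] yaw 90.2 F [ 0.02  0.13 -7.92] M [-0.0582 -0.0909  0.0041] sd [0.02  0.028 0.031] Mtool [-0.0906 -0.0585 -0.0041]
n 10 row [np.float64(-0.0058), np.float64(-0.0407), np.float64(0.0006), 0, 0, np.float64(-8.98)] dyaw 89.8
n 11 row [np.float64(-0.0374), np.float64(-0.0003), np.float64(0.0006), 0, 0, np.float64(8.2)] dyaw -90.2
```

```bash
python3 -c "from h import *;plan([461.6,-274.6,120],-4)"
```

```text
n 11 row [np.float64(-0.0374), np.float64(0.0014), np.float64(0.0006), 0, 0, np.float64(8.57)] dyaw -94.2
```

Request:
servo_tool(
  moves=[
    [-0.0374,0.0014,0.0006,0,0,8.57,0.04],
    [-0.0374,0.0014,0.0006,0,0,8.57,0.04],
    [-0.0374,0.0014,0.0006,0,0,8.57,0.04],
    [-0.0374,0.0014,0.0006,0,0,8.57,0.04],
    [-0.0374,0.0014,0.0006,0,0,8.57,0.04],
    [-0.0374,0.0014,0.0006,0,0,8.57,0.04],
    [-0.0374,0.0014,0.0006,0,0,8.57,0.04],
    [-0.0374,0.0014,0.0006,0,0,8.57,0.04],
    [-0.0374,0.0014,0.0006,0,0,8.57,0.04],
    [-0.0374,0.0014,0.0006,0,0,8.57,0.04],
    [-0.0374,0.0014,0.0006,0,0,8.57,0.04],
    [0,0,0,0,0,0,0.04],
    [0,0,0,0,0,0,0.04],
  ],
)

```text
t: 54.38
tool_pos: [461.5, -274.7, 120.4]
orientation: [3.139, -0.11, 0.003]
ft_force: [0.8, -0.5, -8.6]
gripper_width: 0.546
```

```bash
python3 -c "from h import *;st();plan([461.6,-274.6,16],-4,n=3);cam('wrist','w8.png')"
```

```text
t 54.38 p [ 461.5 -274.7  120.4] yaw -4.03 tilt 0.1 F [ 0.79 -0.53 -8.6 ] M [ 0.117  0.034 -0.002] g 0.546
n 3 row [np.float64(0.0), np.float64(-0.0), np.float64(0.0348), 0, 0, np.float64(-0.01)] dyaw 0.0
```

View pics/w8.png

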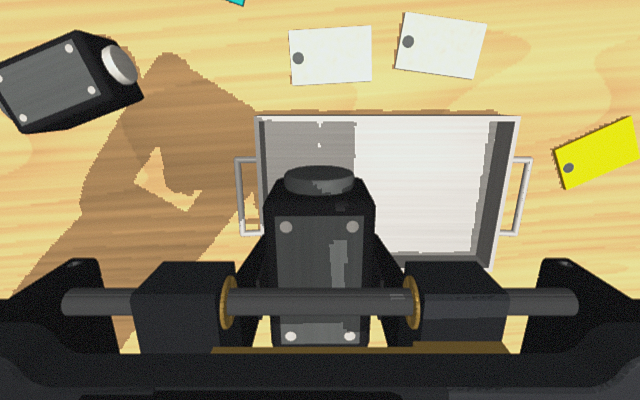

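```bash
python3 - <<'E'
from h import *
d=cam('wrist');P=cloud(d)
for v in list(range(108,126,3))+list(range(240,270,4)): print(v,P[v,430].round())
for u in range(254,276,3): print(u,P[170,u].round())
E
```

```text
108 [ 531. -381.   -0.]
111 [ 528. -381.   -1.]
114 [ 526. -381.    1.]
117 [ 525. -371.   30.]
120 [ 523. -371.   29.]
123 [ 518. -380.    2.]
240 [ 401. -384.    3.]
244 [ 396. -384.    3.]
248 [ 392. -385.    3.]
252 [ 387. -385.    3.]
256 [ 384. -384.    6.]
260 [ 384. -381.   14.]
264 [ 494. -312.  205.]
268 [ 494. -311.  207.]
254 [ 485. -214.    0.]
257 [ 491. -223.   29.]
260 [ 491. -226.   30.]
263 [ 489. -226.   20.]
266 [ 485. -226.    5.]
269 [ 485. -229.    4.]
272 [ 484. -231.    2.]
275 [ 485. -235.    4.]
```

Request:
servo_tool(
  moves=[
    [0,0.004,0.045,0,0,0,0.04],
    [0,0,0.04,0,0,0,0.04],
    [0,0,0.014,0,0,0,0.04],
    [0,0,0.007,0,0,0,0.04],
    [0,0,0.003,0,0,0,0.04],
    [0,0,0.001,0,0,0,0.04],
    [0,0,0,0,0,0,0.04],
  ],
)

```text
t: 55.35
tool_pos: [461.4, -279.0, 10.9]
orientation: [3.139, -0.111, 0.003]
ft_force: [-0.3, -0.8, -6.9]
gripper_width: 0.542
```

```bash
python3 -c "from h import *;st()"
```

```text
t 55.35 p [ 461.4 -279.    10.9] yaw -4.05 tilt 0.11 F [-0.29 -0.76 -6.86] M [-0.005 -0.015 -0.016] g 0.542
```

Request:
servo_tool(
  moves=[
    [0,0,0.001,0,0,0,0.04],
    [0,0,0,0,0,0,0.04],
  ],
)

```text
t: 55.6
tool_pos: [461.5, -279.0, 10.8]
orientation: [3.139, -0.111, 0.002]
ft_force: [-4.6, 3.4, 5.6]
gripper_width: 0.548
```

```bash
python3 -c "from h import *;st()"
```

```text
t 55.6 p [ 461.5 -279.    10.8] yaw -4.05 tilt 0.07 F [-4.58  3.41  5.63] M [0.812 0.744 0.045] g 0.548
```

Request:
servo_tool(
  moves=[
    [0,0,0,0,0,0,0.062],
    [0,0,0,0,0,0,0.062],
    [0,0,0,0,0,0,0.062],
    [0,0,-0.02,0,0,0,0.062],
    [0,0,-0.04,0,0,0,0.062],
    [0,0,-0.05,0,0,0,0.095],
    [0,0,0,0,0,0,0.095],
  ],
)

```text
t: 56.48
tool_pos: [463.8, -280.6, 124.2]
orientation: [3.134, -0.111, 0.013]
ft_force: [1.4, 1.2, -0.0]
gripper_width: 0.804
```

```bash
python3 - <<'E'
from h import *
d=cam('top','t5.png')
for r in rects(d,38,65,150,900): print('H',r)
st(); plan([572.2,-75.5,110],105.5,n=13)
E
```

```text
H (795.0, 113.0, 50.7, -23.0, 44, 44, 176, [258.0, 151.0])
H (571.9, -74.8, 48.4, -74.5, 97, 52, 499, [321.0, 223.0])
H (525.2, 285.6, 56.3, -0.7, 100, 54, 577, [202.0, 241.0])
H (401.2, 384.9, 55.9, 0.2, 99, 53, 579, [169.0, 283.0])
H (383.4, 256.8, 56.2, -1.0, 99, 53, 571, [212.0, 288.0])
t 56.52 p [ 462.2 -279.5  121.3] yaw -4.05 tilt 0.3 F [-0.22  0.04 -0.35] M [ 0.027  0.056 -0.009] g 0.85
n 13 row [np.float64(0.0201), np.float64(-0.0054), np.float64(0.0009), 0, 0, np.float64(-8.43)] dyaw 109.5
```

```bash
python3 -c "
import cv2;c=cv2.imread('pics/t5.png')[200:320,140:300];cv2.imwrite('pics/t5c.png',cv2.resize(c,None,fx=4,fy=4))"
```

```text
(no output)
```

View pics/t5c.png

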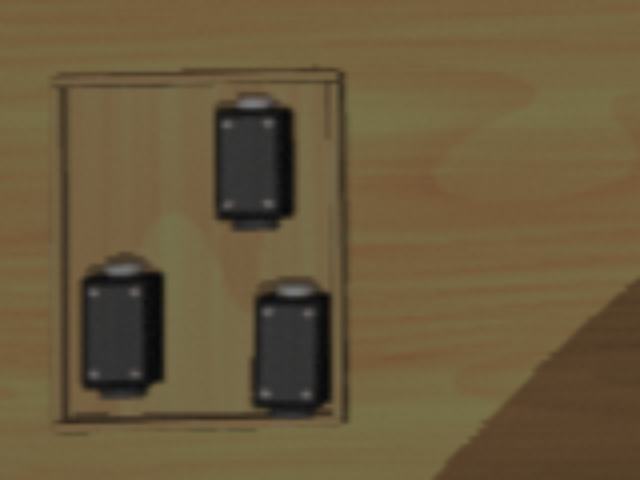

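Request:
servo_tool(
  moves=[
    [0.0201,-0.0054,0.0009,0,0,-8.43,0.095],
    [0.0201,-0.0054,0.0009,0,0,-8.43,0.095],
    [0.0201,-0.0054,0.0009,0,0,-8.43,0.095],
    [0.0201,-0.0054,0.0009,0,0,-8.43,0.095],
    [0.0201,-0.0054,0.0009,0,0,-8.43,0.095],
    [0.0201,-0.0054,0.0009,0,0,-8.43,0.095],
    [0.0201,-0.0054,0.0009,0,0,-8.43,0.095],
    [0.0201,-0.0054,0.0009,0,0,-8.43,0.095],
    [0.0201,-0.0054,0.0009,0,0,-8.43,0.095],
    [0.0201,-0.0054,0.0009,0,0,-8.43,0.095],
    [0.0201,-0.0054,0.0009,0,0,-8.43,0.095],
    [0.0201,-0.0054,0.0009,0,0,-8.43,0.095],
    [0.0201,-0.0054,0.0009,0,0,-8.43,0.095],
    [0,0,0,0,0,0,0.095],
    [0,0,0,0,0,0,0.095],
  ],
)

```text
t: 58.4
tool_pos: [570.5, -75.3, 106.0]
orientation: [-1.903, -2.499, 0.001]
ft_force: [-0.5, -0.4, -0.7]
gripper_width: 0.998
```

```bash
python3 - <<'E'
from h import *
d=cam('wrist','w9.png'); st(); plan([572,-75.2,6],105.5,n=3)
E
```

```text
t 58.45 p [570.8 -75.5 106.4] yaw 105.42 tilt 0.05 F [ 0.34 -0.56 -0.1 ] M [ 0.033 -0.114 -0.014] g 0.997
n 3 row [np.float64(-0.0), np.float64(0.0004), np.float64(0.0335), 0, 0, np.float64(-0.03)] dyaw 0.1
```

View pics/w9.png

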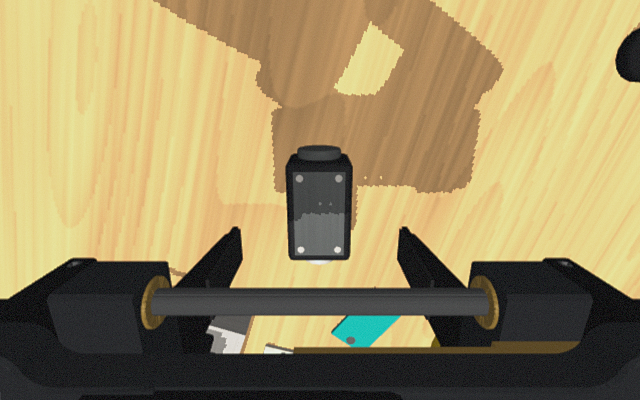

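Request:
servo_tool(
  moves=[
    [0,0.001,0.035,0,0,0,0.095],
    [0,0,0.035,0,0,0,0.095],
    [0,0,0.02,0,0,0,0.095],
    [0,0,0.01,0,0,0,0.095],
    [0,0,0,0,0,0,0.04],
    [0,0,0,0,0,0,0.04],
    [0,0,0,0,0,0,0.04],
    [0,0,0,0,0,0,0.04],
    [0,0,0,0,0,0,0.04],
    [0,0,0,0,0,0,0.04],
  ],
)

```text
t: 59.7
tool_pos: [570.8, -75.0, 7.5]
orientation: [-1.899, -2.5, 0.003]
ft_force: [-5.4, -1.5, 4.9]
gripper_width: 0.544
```

Request:
servo_tool(
  moves=[
    [0,0,-0.03,0,0,0,0.04],
    [0,0,-0.045,0,0,0,0.04],
    [0,0,-0.045,0,0,0,0.04],
    [0,0,0,0,10,0,0.04],
    [0,0,0,0,10,0,0.04],
    [0,0,0,0,10,0,0.04],
    [0,0,0,0,5,0,0.04],
    [0,0,0,0,0,0,0.04],
    [0,0,0,0,0,0,0.04],
    [0,0,0,0,-10,0,0.04],
    [0,0,0,0,-10,0,0.04],
    [0,0,0,0,-10,0,0.04],
    [0,0,0,0,-5,0,0.04],
    [0,0,0,0,0,0,0.04],
    [0,0,0,0,0,0,0.04],
    [0,0,0,0,0,0,0.04],
    [0,0,0,0,0,0,0.04],
  ],
)

```text
t: 61.82
tool_pos: [571.9, -75.3, 126.8]
orientation: [-1.902, -2.5, -0.0]
ft_force: [0.8, 0.9, -5.4]
gripper_width: 0.544
```

```bash
python3 -c "from h import *;wr(20);st()"
```

```text
t 62.83 p [571.9 -74.7 127.1] yaw 105.5 F [ 0.    0.26 -5.97] M [ 0.0188 -0.1166  0.0073] sd [0.031 0.02  0.027] Mtool [-0.1173 -0.0132 -0.0073]
t 62.83 p [571.9 -74.7 127.1] yaw 105.54 tilt 0.0 F [ 0.   -0.1  -6.33] M [ 0.048 -0.12   0.065] g 0.541
```

Request:
servo_tool(
  moves=[
    [0,0,0,0,-10,0,0.04],
    [0,0,0,0,-10,0,0.04],
    [0,0,0,0,-10,0,0.04],
    [0,0,0,0,-5,0,0.04],
    [0,0,0,0,0,0,0.04],
    [0,0,0,0,0,0,0.04],
    [0,0,0,0,10,0,0.04],
    [0,0,0,0,10,0,0.04],
    [0,0,0,0,10,0,0.04],
    [0,0,0,0,5,0,0.04],
    [0,0,0,0,0,0,0.04],
    [0,0,0,0,0,0,0.04],
    [0,0,0,0,0,0,0.04],
    [0,0,0,0,0,0,0.04],
  ],
)

```text
t: 64.58
tool_pos: [571.6, -73.9, 126.9]
orientation: [1.899, 2.503, -0.001]
ft_force: [0.2, -0.8, -5.4]
gripper_width: 0.55
```

```bash
python3 -c "from h import *;wr(20);st();plan([522,383,120],180);plan([454.5,-378,120],-4,n=13)"
```

```text
t 65.58 p [571.9 -74.7 127.1] yaw 105.5 F [-0.19 -0.09 -6.17] M [ 2.100e-03 -1.151e-01 -1.000e-04] sd [0.036 0.03  0.031] Mtool [-1.114e-01 -2.880e-02  1.000e-04]
t 65.58 p [571.9 -74.7 127.1] yaw 105.54 tilt 0.0 F [ 0.21 -0.11 -6.04] M [-0.038 -0.115  0.037] g 0.549
n 10 row [np.float64(0.0362), np.float64(0.0336), np.float64(0.0007), 0, 0, np.float64(-7.45)] dyaw 74.5
n 13 row [np.float64(-0.0284), np.float64(0.007), np.float64(0.0005), 0, 0, np.float64(8.43)] dyaw -109.5
```

Request:
servo_tool(
  moves=[
    [0.0362,0.0336,0.0007,0,0,-7.45,0.04],
    [0.0362,0.0336,0.0007,0,0,-7.45,0.04],
    [0.0362,0.0336,0.0007,0,0,-7.45,0.04],
    [0.0362,0.0336,0.0007,0,0,-7.45,0.04],
    [0.0362,0.0336,0.0007,0,0,-7.45,0.04],
    [0.0362,0.0336,0.0007,0,0,-7.45,0.04],
    [0.0362,0.0336,0.0007,0,0,-7.45,0.04],
    [0.0362,0.0336,0.0007,0,0,-7.45,0.04],
    [0.0362,0.0336,0.0007,0,0,-7.45,0.04],
    [0.0362,0.0336,0.0007,0,0,-7.45,0.04],
    [0,0,0,0,0,0,0.04],
    [0,0,0,0,0,0,0.04],
  ],
)

```text
t: 67.08
tool_pos: [522.2, 382.8, 120.0]
orientation: [-0.001, 3.141, -0.001]
ft_force: [-0.4, 0.1, -5.7]
gripper_width: 0.546
```

```bash
python3 -c "from h import *;st();plan([522,383,17],180,n=3);cam('wrist','w10.png')"
```

```text
t 67.08 p [522.2 382.8 120. ] yaw -179.95 tilt 0.03 F [-0.41  0.07 -5.72] M [ 0.108 -0.127  0.006] g 0.546
n 3 row [np.float64(0.0001), np.float64(0.0001), np.float64(0.0343), 0, 0, np.float64(0.02)] dyaw -0.0
```

View pics/w10.png

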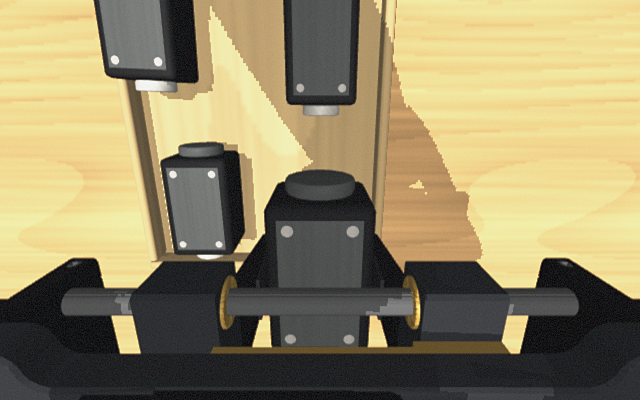

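Request:
servo_tool(
  moves=[
    [0,0,0.045,0,0,0,0.04],
    [0,0,0.04,0,0,0,0.04],
    [0,0,0.012,0,0,0,0.04],
    [0,0,0.005,0,0,0,0.04],
    [0,0,0.001,0,0,0,0.04],
    [0,0,0.001,0,0,0,0.04],
    [0,0,0.001,0,0,0,0.04],
  ],
)

```text
t: 68.0
tool_pos: [522.9, 383.3, 16.4]
orientation: [-0.001, 3.14, 0.002]
ft_force: [0.5, 0.4, -6.0]
gripper_width: 0.549
```

```bash
python3 -c "from h import *;st()"
```

```text
t 68.0 p [522.9 383.3  16.4] yaw -179.95 tilt 0.13 F [ 0.55  0.41 -6.03] M [ 0.096 -0.045  0.022] g 0.549
```

Request:
servo_tool(
  moves=[
    [0,0,0.001,0,0,0,0.04],
    [0,0,0,0,0,0,0.04],
  ],
)

```text
t: 68.25
tool_pos: [522.7, 383.2, 15.5]
orientation: [-0.001, 3.14, 0.001]
ft_force: [-2.4, -0.3, 2.8]
gripper_width: 0.545
```

```bash
python3 -c "from h import *;st()"
```

```text
t 68.25 p [522.7 383.2  15.5] yaw -179.95 tilt 0.07 F [-2.37 -0.32  2.76] M [-0.293  0.256 -0.079] g 0.545
```

Request:
servo_tool(
  moves=[
    [0,0,0,0,0,0,0.062],
    [0,0,0,0,0,0,0.062],
    [0,0,0,0,0,0,0.062],
    [0,0,-0.02,0,0,0,0.062],
    [0,0,-0.04,0,0,0,0.062],
    [0,0,-0.05,0,0,0,0.095],
    [0,0,0,0,0,0,0.095],
  ],
)

```text
t: 69.12
tool_pos: [525.7, 385.0, 132.1]
orientation: [-0.001, 3.131, 0.01]
ft_force: [0.8, 1.3, 1.0]
gripper_width: 0.806
```

```bash
python3 - <<'E'
from h import *
d=cam('top')
for r in rects(d,38,65,150,900): print('H',r)
hsv=cv2.cvtColor(d['color'],cv2.COLOR_BGR2HSV)
w=(hsv[...,1]<60)&(hsv[...,2]>100)
for r in rects(d,-5,15,80,2000,w,xr=(540,640),yr=(-450,-230)): print('W',r)
st(); plan([581.6,-291.4,100],88.7)
E
```

```text
H (793.9, 113.9, 51.2, -2.2, 44, 44, 176, [258.0, 151.0])
H (525.2, 284.9, 56.2, -1.6, 100, 54, 572, [202.0, 241.0])
H (462.0, -275.7, 52.0, -2.4, 100, 52, 531, [388.0, 257.0])
H (402.1, 375.1, 55.6, 5.2, 101, 39, 307, [173.0, 281.0])
H (383.3, 257.4, 56.2, -1.3, 100, 53, 562, [212.0, 288.0])
W (582.9, -384.4, 5.5, 77.5, 72, 44, 304, [420.0, 218.0])
W (581.6, -291.7, 5.8, 89.0, 73, 41, 294, [391.0, 218.0])
t 69.17 p [524.1 384.  128.8] yaw -179.96 tilt 0.43 F [-0.39  0.31 -0.59] M [ 0.08  -0.15  -0.016] g 0.849
n 14 row [np.float64(-0.0396), np.float64(-0.0366), np.float64(0.0021), 0, 0, np.float64(6.52)] dyaw -91.3
```

Request:
servo_tool(
  moves=[
    [0,-0.05,0,0,0,0,0.095],
    [0,-0.05,0,0,0,0,0.095],
    [0,-0.05,0,0,0,0,0.095],
    [0,-0.05,0,0,0,0,0.095],
    [0,-0.05,0,0,0,0,0.095],
    [0,-0.05,0,0,0,0,0.095],
    [0,0,0,0,0,0,0.095],
  ],
)

```text
t: 70.05
tool_pos: [521.5, 80.2, 123.1]
orientation: [-0.006, -3.14, 0.001]
ft_force: [-0.3, 1.2, -0.6]
gripper_width: 0.997
```

```bash
python3 -c "from h import *;st();plan([581,-291.5,100],88.7,n=11)"
```

```text
t 70.05 p [521.5  80.2 123.1] yaw 179.78 tilt 0.11 F [-0.32  1.23 -0.61] M [ 0.115 -0.124 -0.002] g 0.997
n 11 row [np.float64(-0.0295), np.float64(-0.0241), np.float64(0.0021), 0, 0, np.float64(8.28)] dyaw -91.1
```

Request:
servo_tool(
  moves=[
    [-0.0295,-0.0241,0.0021,0,0,8.28,0.095],
    [-0.0295,-0.0241,0.0021,0,0,8.28,0.095],
    [-0.0295,-0.0241,0.0021,0,0,8.28,0.095],
    [-0.0295,-0.0241,0.0021,0,0,8.28,0.095],
    [-0.0295,-0.0241,0.0021,0,0,8.28,0.095],
    [-0.0295,-0.0241,0.0021,0,0,8.28,0.095],
    [-0.0295,-0.0241,0.0021,0,0,8.28,0.095],
    [-0.0295,-0.0241,0.0021,0,0,8.28,0.095],
    [-0.0295,-0.0241,0.0021,0,0,8.28,0.095],
    [-0.0295,-0.0241,0.0021,0,0,8.28,0.095],
    [-0.0295,-0.0241,0.0021,0,0,8.28,0.095],
    [0,0,0,0,0,0,0.095],
    [0,0,0,0,0,0,0.095],
  ],
)

```text
t: 71.68
tool_pos: [584.2, -287.5, 100.4]
orientation: [-2.239, -2.202, -0.001]
ft_force: [-1.1, -0.4, 0.5]
gripper_width: 1.0
```

```bash
python3 - <<'E'
from h import *
st();d=cam('wrist','w11.png')
hsv=cv2.cvtColor(d['color'],cv2.COLOR_BGR2HSV)
w=(hsv[...,1]<40)&(hsv[...,2]>150)
for r in rects(d,1,12,500,50000,w,xr=(540,640),yr=(-450,-230)): print('W',r)
plan([581,-291.5,100],88.7,n=1)
E
```

```text
t 71.67 p [ 584.2 -287.5  100.4] yaw 89.06 tilt 0.07 F [-1.15 -0.37  0.48] M [ 0.002 -0.114 -0.028] g 1.0
W (579.7, -292.9, 4.2, 90.0, 69, 43, 3297, [315.0, 201.0])
W (584.5, -368.8, 4.2, -11.8, 43, 36, 1210, [321.0, 274.0])
n 1 row [np.float64(-0.0042), np.float64(-0.0033), np.float64(0.0006), 0, 0, np.float64(0.39)] dyaw -0.4
```

View pics/w11.png

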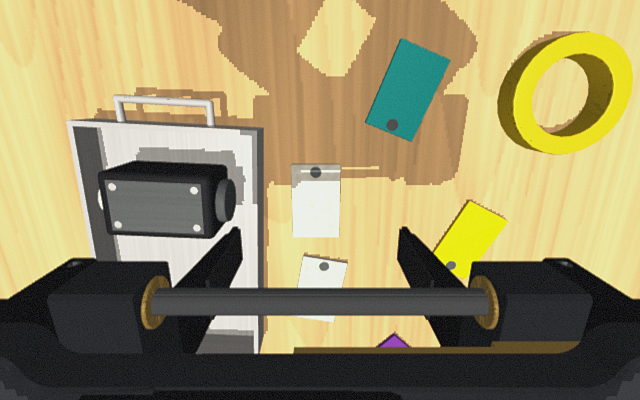

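Request:
servo_tool(
  moves=[
    [-0.005,-0.0033,0,0,0,0.4,0.058],
    [0,0,0,0,0,0,0.058],
    [0,0,0,0,0,0,0.058],
    [0,0,0,0,0,0,0.058],
  ],
)

```text
t: 72.22
tool_pos: [580.5, -293.6, 101.0]
orientation: [2.249, 2.194, 0.0]
ft_force: [-0.1, 0.4, 0.7]
gripper_width: 0.645
```

```bash
python3 -c "from h import *;st();plan([581,-292.5,2],89.2,n=3)"
```

```text
t 72.22 p [ 580.5 -293.6  101. ] yaw 88.57 tilt 0.0 F [-0.1   0.35  0.71] M [-0.028 -0.114  0.033] g 0.645
n 3 row [np.float64(0.0004), np.float64(0.0001), np.float64(0.033), 0, 0, np.float64(-0.21)] dyaw 0.6
```

Request:
servo_tool(
  moves=[
    [0.001,0,0.035,0,0,-0.6,0.058],
    [0,0,0.035,0,0,0,0.058],
    [0,0,0.018,0,0,0,0.058],
    [0,0,0.007,0,0,0,0.058],
    [0,0,0.003,0,0,0,0.058],
    [0,0,0,0,0,0,0.058],
  ],
)

```text
t: 72.97
tool_pos: [581.2, -293.2, 4.1]
orientation: [2.236, 2.204, 0.001]
ft_force: [0.3, -0.4, 0.1]
gripper_width: 0.607
```

```bash
python3 -c "from h import *;st()"
```

```text
t 72.97 p [ 581.2 -293.2    4.1] yaw 89.16 tilt 0.1 F [ 0.34 -0.39  0.06] M [ 0.022 -0.122 -0.006] g 0.607
```

Request:
servo_tool(
  moves=[
    [0,0,0.0015,0,0,0,0.058],
    [0,0,0,0,0,0,0.058],
    [0,0,0,0,0,0,0.035],
    [0,0,0,0,0,0,0.035],
    [0,0,0,0,0,0,0.035],
    [0,0,0,0,0,0,0.035],
  ],
)

```text
t: 73.72
tool_pos: [580.5, -292.7, 1.6]
orientation: [2.238, 2.205, 0.0]
ft_force: [0.6, 0.2, 0.8]
gripper_width: 0.456
```

```bash
python3 -c "from h import *;st()"
```

```text
t 73.72 p [ 580.5 -292.7    1.6] yaw 89.16 tilt 0.0 F [0.58 0.24 0.8 ] M [-0.023 -0.058 -0.061] g 0.456
```

Request:
servo_tool(
  moves=[
    [0,0,-0.02,0,0,0,0.035],
    [0,0,-0.045,0,0,0,0.035],
    [0,0,-0.045,0,0,0,0.035],
    [0,0,0,0,0,0,0.035],
  ],
)

```text
t: 74.22
tool_pos: [583.8, -294.7, 118.9]
orientation: [2.23, 2.197, 0.004]
ft_force: [-0.5, -0.6, 0.3]
gripper_width: 0.453
```

```bash
python3 -c "from h import *;st();plan([461,-278,110],-4);cam('wrist','w12.png')"
```

```text
t 74.22 p [ 583.8 -294.7  118.9] yaw 89.16 tilt 0.66 F [-0.54 -0.57  0.34] M [-0.027 -0.14  -0.023] g 0.453
n 11 row [np.float64(-0.0073), np.float64(-0.0103), np.float64(0.0008), 0, 0, np.float64(8.47)] dyaw -93.2
```

View pics/w12.png

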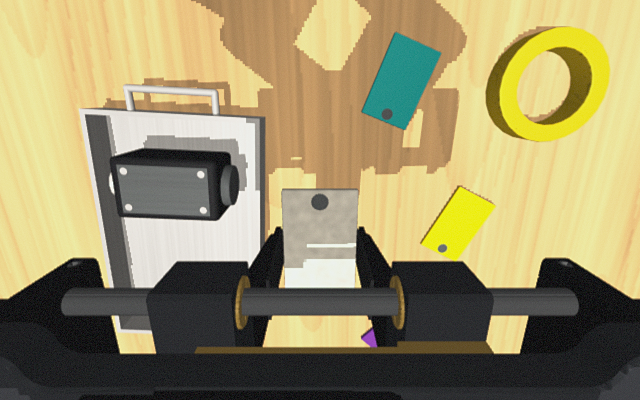

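Tag held level at (320,235), housing in the steel tray at (165,185). Move over it.

Request:
servo_tool(
  moves=[
    [-0.0073,-0.0103,0.0008,0,0,8.47,0.035],
    [-0.0073,-0.0103,0.0008,0,0,8.47,0.035],
    [-0.0073,-0.0103,0.0008,0,0,8.47,0.035],
    [-0.0073,-0.0103,0.0008,0,0,8.47,0.035],
    [-0.0073,-0.0103,0.0008,0,0,8.47,0.035],
    [-0.0073,-0.0103,0.0008,0,0,8.47,0.035],
    [-0.0073,-0.0103,0.0008,0,0,8.47,0.035],
    [-0.0073,-0.0103,0.0008,0,0,8.47,0.035],
    [-0.0073,-0.0103,0.0008,0,0,8.47,0.035],
    [-0.0073,-0.0103,0.0008,0,0,8.47,0.035],
    [-0.0073,-0.0103,0.0008,0,0,8.47,0.035],
    [0,0,0,0,0,0,0.035],
    [0,0,0,0,0,0,0.035],
  ],
)

```text
t: 75.9
tool_pos: [457.4, -275.7, 102.2]
orientation: [-3.139, 0.107, 0.001]
ft_force: [-0.9, 0.0, -0.5]
gripper_width: 0.455
```

```bash
python3 - <<'E'
from h import *
st();d=cam('top')
for r in rects(d,38,65,150,900): print('H',r)
plan([461,-278,60],-4,n=2)
E
```

```text
t 75.9 p [ 457.4 -275.7  102.2] yaw -3.89 tilt 0.04 F [-0.85  0.02 -0.53] M [0.013 0.011 0.007] g 0.455
H (794.9, 112.3, 51.2, -34.1, 45, 42, 176, [258.0, 151.0])
H (527.3, 384.1, 56.1, -0.1, 100, 53, 577, [169.0, 240.0])
H (525.2, 285.4, 56.4, -1.0, 100, 54, 568, [202.0, 241.0])
H (401.3, 384.3, 56.1, -0.6, 99, 53, 571, [169.0, 283.0])
H (383.6, 257.0, 55.8, -0.6, 99, 54, 562, [212.0, 287.0])
n 2 row [np.float64(0.0018), np.float64(0.0009), np.float64(0.0212), 0, 0, np.float64(0.04)] dyaw -0.1
```

Request:
servo_tool(
  moves=[
    [0.0035,0.002,0.025,0,0,0,0.035],
    [0,0,0.015,0,0,0,0.035],
    [0,0,0.005,0,0,0,0.035],
    [0,0,0,0,0,0,0.035],
    [0,0,0,0,0,0,0.035],
  ],
)

```text
t: 76.58
tool_pos: [461.3, -278.3, 58.4]
orientation: [3.139, -0.11, 0.002]
ft_force: [-0.4, -0.1, 0.0]
gripper_width: 0.455
```

```bash
python3 -c "from h import *;st()"
```

```text
t 76.58 p [ 461.3 -278.3   58.4] yaw -4.0 tilt 0.07 F [-0.41 -0.1   0.03] M [0.026 0.023 0.064] g 0.455
```

Request:
servo_tool(
  moves=[
    [0,0,0.0025,0,0,0,0.035],
    [0,0,0.0015,0,0,0,0.035],
    [0,0,0.0005,0,0,0,0.035],
    [0,0,0,0,0,0,0.035],
  ],
)

```text
t: 77.08
tool_pos: [460.9, -278.0, 53.5]
orientation: [3.14, -0.11, -0.0]
ft_force: [-1.7, 0.8, 3.0]
gripper_width: 0.46
```

```bash
python3 -c "from h import *;st();cam('wrist','w13.png')"
```

```text
t 77.08 p [ 460.9 -278.    53.5] yaw -4.01 tilt 0.0 F [-1.72  0.79  3.03] M [ 0.189  0.235 -0.045] g 0.46
```

View pics/w13.png

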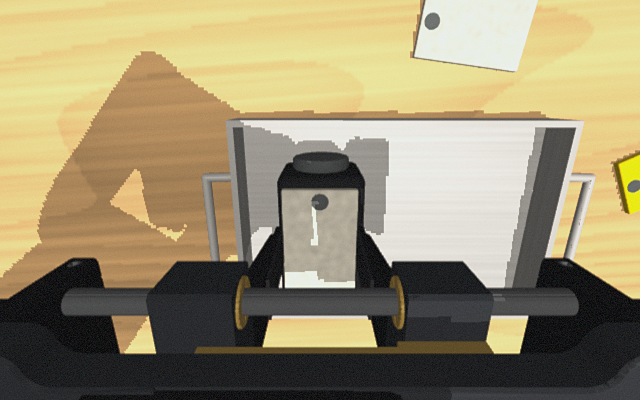

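Contact at the expected height, tag centred on the housing. Release, rise and clear.

Request:
servo_tool(
  moves=[
    [0,0,0,0,0,0,0.058],
    [0,0,0,0,0,0,0.058],
    [0,0,0,0,0,0,0.058],
    [0,0,-0.02,0,0,0,0.058],
    [0,0,-0.05,0,0,0,0.058],
    [0,0,-0.05,0,0,0,0.058],
    [0,0.05,0,0,0,0,0.058],
    [0,0.05,0,0,0,0,0.058],
    [0,0.05,0,0,0,0,0.058],
    [0,0.05,0,0,0,0,0.058],
    [0,0.05,0,0,0,0,0.058],
    [0,0,0,0,0,0,0.058],
  ],
)

```text
t: 78.62
tool_pos: [442.3, -530.1, 172.2]
orientation: [-3.139, 0.115, 0.001]
ft_force: [-0.0, 0.6, 0.2]
gripper_width: 0.61
```

```bash
python3 - <<'E'
from h import *
st();d=cam('top')
for r in rects(d,38,70,100,900): print('H',r)
hsv=cv2.cvtColor(d['color'],cv2.COLOR_BGR2HSV)
w=(hsv[...,1]<60)&(hsv[...,2]>100)
for r in rects(d,45,70,80,2000,w): print('W',r)
c=cv2.resize(d['color'][140:320,140:480],None,fx=2.3,fy=2.3,interpolation=cv2.INTER_CUBIC);cv2.imwrite('pics/c9.png',c)
E
```

```text
t 78.62 p [ 442.3 -530.1  172.2] yaw -4.2 tilt 0.03 F [-0.01  0.57  0.22] M [ 0.035 -0.022  0.046] g 0.61
H (794.0, 113.2, 51.1, -3.6, 44, 44, 176, [258.0, 151.0])
H (527.3, 384.2, 56.4, 0.9, 100, 53, 585, [169.0, 241.0])
H (525.2, 286.0, 56.5, -1.1, 100, 54, 577, [202.0, 241.0])
H (462.0, -275.3, 55.7, -1.7, 100, 53, 530, [388.0, 257.0])
H (401.1, 384.7, 56.1, 2.3, 100, 54, 580, [169.0, 283.0])
H (383.6, 257.0, 56.3, -1.1, 99, 52, 566, [212.0, 288.0])
```

View pics/c9.png

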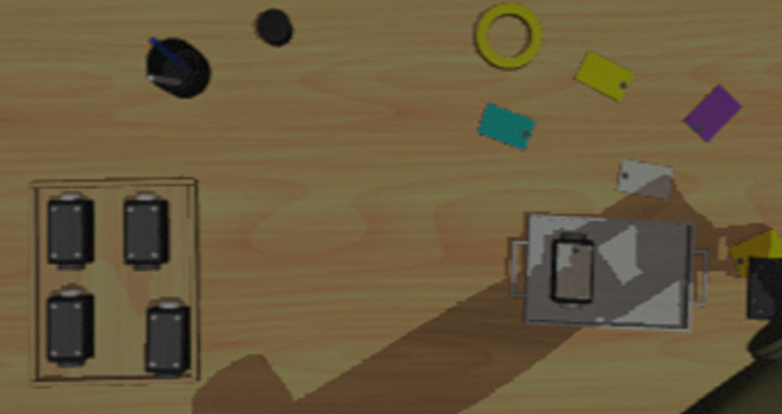

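```bash
python3 - <<'E'
from h import *
d=cam('top');P=cloud(d)
for c in [(383.6,257),(402,384.5),(525,285.5),(527,384),(462,-275.5)]:
    m=(abs(P[...,0]-c[0])<35)&(abs(P[...,1]-c[1])<20)&(P[...,2]>40)
    q=P[m];A=np.c_[q[:,:2]-c,np.ones(len(q))];s=np.linalg.lstsq(A,q[:,2],rcond=None)[0];print(c,s.round(3))
print(job_done())
E
```

```text
(383.6, 257) [-6.0000e-03  2.6000e-02  5.7031e+01]
(402, 384.5) [-5.0000e-03 -1.5000e-02  5.7165e+01]
(525, 285.5) [1.100e-02 0.000e+00 5.757e+01]
(527, 384) [-1.1000e-02  8.0000e-03  5.7721e+01]
(462, -275.5) [-0.0000e+00  2.3000e-02  5.7397e+01]
the job is handed in; nothing more can be done
None
```

I shook all five housings and found one loose prism. The four sound housings are in the plywood tray, and the rattling one is in the steel tray with a white tag on top. The job was handed in at about 79 s.

- **How I told them apart:** I lifted each housing, tilted it about 30–40° both ways, and compared the wrist moment when it was level again.

| Housing (bench position x, y in mm) | Moment change (N m) | Verdict |
|---|---|---|
| 436, -74 | 0.008 | sound |
| 450, 89 | 0.028, then about 0.01 when repeated | sound |
| 568, 84 | 0.004 | sound |
| 700, 6 | 0.055, then 0.072 when repeated | loose (a sliding prism should give about 0.078) |
| 572, -76 | 0.016 | sound |

  The noise on these differences is about 0.01 N m.

- **Placing:** I lowered every housing until the force reading showed contact with the tray floor. The tag also touched down at the height I expected.
- **Last checks:** In the final top view all five housings stand level, with top planes within 1.5° of flat. The tag lies about centred on the rattling one. I used only that one tag; the second white tag and all the other things on the bench are where they were.
- **Moved during the job:** The first housing in the plywood tray was knocked about 3 cm into a corner while the arm was elsewhere. It is still upright on the tray floor, so I left it there.

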